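# Load the steering-pivot stack on the bench gauge and measure it

### The job

Check a cargo-bike steering pivot on the stack gauge: thread the red spacer, then the steel washer, then the brass bushing (flange downwards) onto the upright stud, lowering each one right down until it rests rather than dropping it. When all three are home and let go of, press the green measure button fully down and release it. Do not press it earlier, and leave the mug, the screwdriver and the wooden block where they are.

Things in the scene. Friction and masses are not known exactly. Their poses are not given: they have to be found in the camera images.
- gauge: Stack gauge, fixed to the bench: round blue base 104 mm in diameter and 20 mm high, with a plain-sided steel stud (thread marks only, nothing screws) 22 mm in diameter standing upright at its centre. Origin at the centre of the base's underside, z up.
- stud_seat (a point): Point on the stud's axis at the top face of the blue base (20 mm above the bench), where the lowest part comes to rest; z up along the stud.
- stud_tip (a point): Top of the stud, 74 mm above stud_seat (94 mm above the bench). The top 12 mm tapers from 22 mm to 12 mm diameter.
- spacer: Red spacer tube, outer diameter 60 mm, bore 30 mm, 40 mm high, about 0.23 kg, standing on the bench. Origin at the centre of its underside, z along the bore (up). Either end may go down.
- washer: Thick plain steel washer, outer diameter 64 mm, bore 30 mm, 14 mm thick, about 0.27 kg, lying flat on the bench. Origin at the centre of its underside, z along the bore (up). Either face may go down.
- spacer_mid (a point): Centre of the red spacer, in the middle of its bore, 20 mm above its underside.
- washer_mid (a point): Centre of the washer, in the middle of its bore, 7 mm above its underside.
- bushing: Brass flanged bushing standing flange down: flange 62 mm diameter and 10 mm thick at the bottom, above it a sleeve 46 mm in diameter and 26 mm long (36 mm high in all), bore 30 mm right through, about 0.37 kg. Origin at the centre of the flange's underside, z along the bore, from flange to sleeve. In the finished stack its underside is 54 mm above stud_seat and its top 16 mm above the stud's tip.
- readout: Readout box, fixed to the bench, grey, 120 mm (x) by 75 mm (y) by 35 mm high, with a dark display at its -x end and the measure button on its top, 28 mm from the centre towards +x. Origin at the centre of its underside.
- measure_top (a point): Centre of the top of the green measure button (36 mm diameter, in a black collar), about 57 mm above the bench when up; it moves down with the button.
- measure (a joint): Travel of the measure button in m: 0 up, 0.006 fully down. A spring pushes it back up; fully down takes about 4 N.
- cup: Blue ceramic mug with a handle at its +y side, body 76 mm in diameter and 95 mm high, a bystander. Origin at the centre of its underside.
- screwdriver: Screwdriver with orange handle, 200 mm long, lying on the bench, a bystander. Its x axis runs along it.
- tube_block: Wooden block 100 by 45 by 50 mm high, a bystander. Origin at the centre of its underside.
Mind the look-alikes: they are no part of the job. What is meant by the readout is not pink, and is the larger of those in its own colour. Leave any purple look-alike of the gauge alone.

How it is judged:
On the way, in this order (a step that is already met when the one before it is completed fails the run):
1. the spacer rests on the base, on the stud (horizontal distance between spacer_mid and stud_seat below 0.006 m and z of spacer_mid in the frame of stud_seat between 0.016 and 0.024 m and angle between the z axis of spacer and the z axis of stud_seat, either way round below 0.12 rad), for 0.2 s.
2. the washer rests on the spacer, on the stud (all of step 1 and horizontal distance between washer_mid and stud_seat below 0.006 m and z of washer_mid in the frame of stud_seat between 0.043 and 0.051 m and angle between the z axis of washer and the z axis of stud_seat, either way round below 0.12 rad), for 0.2 s.
3. the bushing rests on the washer, flange down, on the stud (all of step 2 and horizontal distance between bushing and stud_seat below 0.006 m and z of bushing in the frame of stud_seat between 0.05 and 0.058 m and angle between bushing's own z axis and vertical below 0.12 rad), for 0.2 s.
4. the measure button is fully down (all of step 3 and value of joint measure above 0.005 m), for 0.05 s.
At the end, for the whole second after the job is handed in: Spacer, washer and bushing (flange down) rest on the stud in that order from the base up, each within 6 mm of its axis, within 4 mm of its seated height (undersides 0, 40, 54 mm over the seat) and level within 0.12 rad, at rest; the measure button is up again (under 1 mm) (all of step 3 and value of joint measure below 0.001 m and linear speed of each of spacer, washer, bushing below 0.02 m/s); the robot touches nothing.
It fails at once if the button is pressed (more than 3 mm) before all three parts are seated and released (value of joint measure above 0.003 m and not ((horizontal distance between spacer_mid and stud_seat below 0.006 m and z of spacer_mid in the frame of stud_seat between 0.016 and 0.024 m and angle between the z axis of spacer and the z axis of stud_seat, either way round below 0.12 rad) and (horizontal distance between washer_mid and stud_seat below 0.006 m and z of washer_mid in the frame of stud_seat between 0.043 and 0.051 m and angle between the z axis of washer and the z axis of stud_seat, either way round below 0.12 rad) and (horizontal distance between bushing and stud_seat below 0.006 m and z of bushing in the frame of stud_seat between 0.05 and 0.058 m and angle between bushing's own z axis and vertical below 0.12 rad) and contact force between the fingers and spacer below 0.2 N and contact force between the fingers and washer below 0.2 N and contact force between the fingers and bushing below 0.2 N)).
It fails at once if a part is dropped (falls free of the fingers at over 0.6 m/s, as from about 2 cm) ((linear speed of spacer above 0.6 m/s and contact force between the fingers and spacer below 0.1 N) or (linear speed of washer above 0.6 m/s and contact force between the fingers and washer below 0.1 N) or (linear speed of bushing above 0.6 m/s and contact force between the fingers and bushing below 0.1 N)).
It fails at once if a bystander is moved by more than 30 mm (distance of any of cup, screwdriver, tube_block from where it was at the start of the episode above 0.03 m).
It also fails if it takes over 72 s, if anything falls off the work surface, if the arm or the gripper's body presses on something with over 40 N, if the wrist force passes 120 N, or if a joint passes its speed limit or range.

### The arm

A 6-joint arm with a two-finger parallel gripper is mounted at the origin on the work surface. World frame = base frame: x ahead of the robot, y to its left, z up, the work surface at z = 0. Lengths are in m, angles in rad, forces in N, time in s.
With the tool pointing down it reaches from about 0.4 to 0.825 m from the base axis. Payload 7 kg.
Tool frame: the origin (TCP) lies between the finger pads; the fingertips stand 19 mm ahead of it and the grasp point (between the pads) is the TCP; x points along the fingers, y is the direction in which the jaws open and shut, and the axes are right-handed (so a half turn about x gives the same grasp; the last joint's range is limited). The gripper opens to 85 mm and grips with 20 to 120 N. Pads are 22 mm wide; open, the fingers measure 114 mm over their backs; the gripper's body (76 mm by 85 mm) begins 54 mm behind the grasp point. The pads swing forward as they close: fully open they stand 13 mm farther back than shut.
Start: joints at [1.433, 0.359, 0.012, 0, -1.224, -0.288], TCP at [0.279, 0.615, 0.25] pointing down, gripper open.
Joint ranges: [-3.07, 3.07], [-1.43, 2.12], [-1.02, 1.25], [-3.03, 1.67], [-3.05, -0], [-3.03, 3.03]. Speed limits (rad/s): [2.39, 2.39, 3.01, 3.14, 3.14, 3.14].

### API

Orientations are given as a unit quaternion [x, y, z, w].
In Python, from plant import state, grab_frame, camera_params, robot gives the robot as it stands.
- The arm moves only by the tool move_arm, never from a script. Its arguments are lists of equal length, an entry for each row: "gripper": the gripper command: -1 is shut, 1 is fully open, values between are in proportion; "linear": the shift along the tool's x, y, z in m, a list of three; "delta_rot": the turn, a rotation vector about the tool's x, y, z in degrees, a list of three. A call has 1 to 5 rows; each row shifts and turns the commanded pose from where the row before left it, along the tool's axes as they then stand; what a row does not reach is not made up. A row lasts 1/10 s, in which the tool goes at most 50 mm and 8.59 degrees, less where a joint would pass 70% of its speed; a pose out of reach is approached as far as the arm can. A call is refused whole if a number of a shift passes 0.05 or a number of a turn 8.59, either way. A call with a gripper value outside its range is refused whole. The fingers move at their own pace and stop on an object; "newtons" is the grip in N (left out, the last holds). Time passes only in rows, so rows that do not move let the fingers close. It gives the time, the measured TCP pose, the force and the opening at its end, in the units of the state.
- state(): the state, without advancing time (a new reading comes with each control period).
- grab_frame(name): name is "scene" or "top" or "wrist"; returns the picture (420x560x3 uint8, red, green, blue); there is no depth.
- camera_params(name): a dict with "camera_matrix" (3x3 intrinsics, pixels), "dist" ([k1, k2, p1, p2, k3] as OpenCV has them; the pictures are not rectified), "cam_to_world" (4x4, takes a point from camera to world coordinates). Camera axes: x right, y down, z forward; pixel columns grow to the right and rows downward; lengths in m; the calibration is good to about 2 mm. A picture is of the moment at which its call begins: read the wrist's pose just before it. camera_params takes no time and is no camera call; for the wrist camera it gives the pose at the moment of the call.
- robot.sign_off(): hands the job in, once; it reports no verdict.
The state is a dict: "t": time; "joint_pos": joint angles; "dq": joint speeds; "effort": joint torques, N m; "position": TCP position; "orientation": TCP orientation; "contact_force": force on the tool from outside, world axes, zero at the start; "wrist_torque": the same for the moment, N m; "gripper_width": opening from 0.0 (shut) to 1.0 (fully open).
Only numpy, scipy, OpenCV 4.12 (cv2) and the standard library are available. Lean on these libraries where they do the work, as an engineer would, in place of code of your own. Each camera call takes 0.05 s, during which the arm holds its last target.

## Working session

There is one attempt and no reset: what is moved stays moved. The work goes in short steps, Python scripts to look and compute and a tool call to move; the robot and the scene stay as the last step left them, time stands still between calls to the robot, and variables do not carry over. Pictures are saved under pics/ and viewed, and the job is handed in when it is done.

Besides the shell and the picture viewer there is one more tool, called as name(argument=value, ...), one argument or row to a line, values as JSON. move_arm: Moves the arm, as the interface text tells. Its arguments: {"type":"object","properties":{"gripper":{"type":"array"},"linear":{"type":"array"},"delta_rot":{"type":"array"},"newtons":{"type":"number"}},"required":["gripper","linear","delta_rot"]}

```bash
ls; mkdir -p pics; python3 - <<'E'
from plant import state, grab_frame, camera_params, robot
import cv2, json, numpy as np
np.set_printoptions(precision=4,suppress=True)
print(state())
for n in ("scene","top","wrist"):
    p=camera_params(n); print(n,np.array(p["camera_matrix"]).tolist(),p["dist"],np.array(p["cam_to_world"]).round(4).tolist())
    f=grab_frame(n); cv2.imwrite(f"pics/{n}0.png",f[:,:,::-1])
E
```

```text
pics
{'t': 0.0, 'joint_pos': array([ 1.4331,  0.3594,  0.011 , -0.0004, -1.2241, -0.2881]), 'dq': array([ 0.0008,  0.0016,  0.0009, -0.0008, -0.0003,  0.0014]), 'effort': array([ -0.0012, -58.3327,  29.3411,   6.9368,  -0.0061,   0.    ]), 'position': array([0.2786, 0.6143, 0.2493]), 'orientation': array([-0.6911,  0.15  ,  0.6912,  0.1488]), 'contact_force': array([0.1794, 0.9345, 0.4585]), 'wrist_torque': array([ 0.0215,  0.0051, -0.0009]), 'gripper_width': 1.001904078849183}
scene [[464.67516800331055, 0.0, 272.60900134408246], [0.0, 464.67516800331055, 209.21403779208788], [0.0, 0.0, 1.0]] [-0.0596  0.      0.      0.      0.    ] [[-0.1641, 0.5505, -0.8185, 1.5164], [0.9864, 0.0846, -0.1408, 0.2803], [-0.0082, -0.8305, -0.5569, 0.7473], [0.0, 0.0, 0.0, 1.0]]
top [[531.6373346964176, 0.0, 273.9088344614905], [0.0, 531.6373346964176, 205.45422885455923], [0.0, 0.0, 1.0]] [-0.1495  0.      0.      0.      0.    ] [[-0.0057, -0.9844, 0.1761, 0.3043], [-0.9999, 0.0075, 0.0092, 0.1215], [-0.0103, -0.176, -0.9843, 1.4718], [0.0, 0.0, 0.0, 1.0]]
wrist [[367.89581064983923, 0.0, 282.05581547405563], [0.0, 367.89581064983923, 208.27968731713986], [0.0, 0.0, 1.0]] [-0.039  0.     0.     0.     0.   ] [[-0.4138, -0.8737, -0.2558, 0.342], [-0.9104, 0.3977, 0.1143, 0.5846], [0.0019, 0.2801, -0.96, 0.3724], [0.0, 0.0, 0.0, 1.0]]
```

View pics/scene0.png

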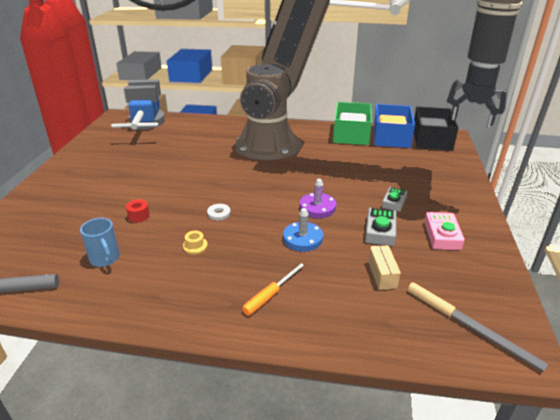

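View pics/top0.png

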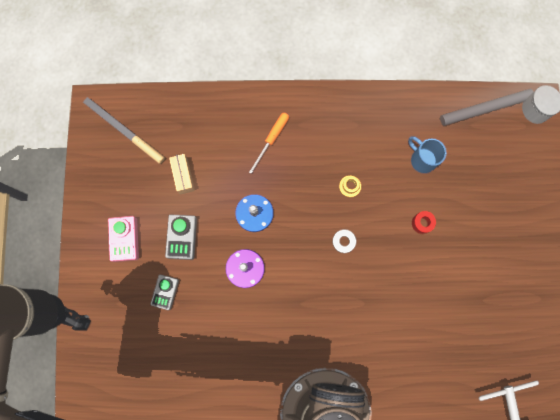

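View pics/wrist0.png

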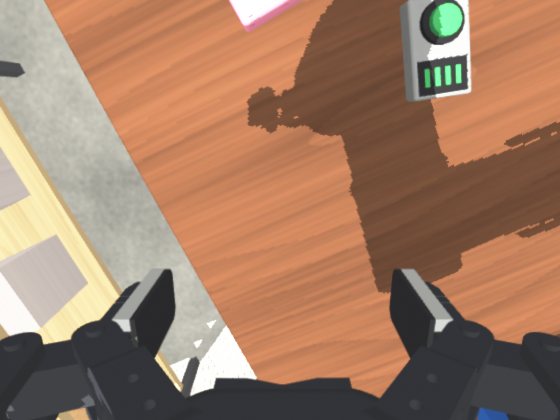

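The scene view shows the red spacer at (137,211), the white washer at (219,212), the bushing at (195,242), the blue gauge at (303,236) and the mug at (100,242).

Look-alikes in the top view:
- **Gauges:** blue at (254,212) and purple at (245,268). Blue is the one meant.
- **Readouts:** grey large at (180,237), grey small at (165,292) and pink at (122,239). The large grey one is meant, because it is not pink and is the larger of the grey pair.

I'll confirm this in a crop and measure.

```bash
cat > h.py <<'E'
import numpy as np, cv2
from scipy.spatial.transform import Rotation as R
from plant import state, grab_frame, camera_params, robot
np.set_printoptions(precision=4,suppress=True)
def ray(p,uv):
    K=np.array(p["camera_matrix"]);d=np.array(p["dist"]);T=np.array(p["cam_to_world"])
    n=cv2.undistortPoints(np.array(uv,float).reshape(-1,1,2),K,d).reshape(-1,2)
    v=np.c_[n,np.ones(len(n))]@T[:3,:3].T
    return T[:3,3],v
def plane(p,uv,z):
    o,v=ray(p,uv); return o+v*((z-o[2])/v[:,2])[:,None]
def proj(p,X):
    K=np.array(p["camera_matrix"]);d=np.array(p["dist"]);T=np.linalg.inv(np.array(p["cam_to_world"]))
    r,_=cv2.Rodrigues(T[:3,:3]); return cv2.projectPoints(np.array(X,float).reshape(-1,1,3),r,T[:3,3],K,d)[0].reshape(-1,2)
def blobs(m,amin=30):
    n,l,s,c=cv2.connectedComponentsWithStats(m.astype(np.uint8))
    return [(c[i].round(1),s[i],l==i) for i in range(1,n) if s[i,4]>=amin]
E
python3 - <<'E'
from h import *
f=cv2.imread("pics/top0.png"); p=camera_params("top")
h=cv2.cvtColor(f,cv2.COLOR_BGR2HSV);H,S,V=cv2.split(h)
ms={"red":((H<6)|(H>174))&(S>180)&(V>90),"blue":(H>95)&(H<125)&(S>130)&(V>60),"yellow":(H>20)&(H<35)&(S>120)&(V>90),"white":(S<40)&(V>170),"green":(H>45)&(H<80)&(S>120)&(V>80),"grey":(S<40)&(V>80)&(V<=235)}
for k,m in ms.items():
    for c,s,_ in blobs(m,60):
        if 60<c[0] and c[1]>84: print(k,c,s[:5], plane(p,[c],0.02)[0])
cr=f[180:310,90:300]; cv2.imwrite("pics/crop0.png",cv2.resize(cr,None,fx=3.6,fy=3.6,interpolation=cv2.INTER_CUBIC))
E
```

```text
red [424.3 221.6] [414 212  22  21 265] [ 0.5151 -0.2837  0.02  ]
blue [254.4 213.2] [236 195  37  36 839] [0.5426 0.1892 0.02  ]
white [547.1  99.6] [534  85  26  30 624] [ 0.8822 -0.6912  0.02  ]
white [258.7 157.9] [250 143  19  30  76] [0.7007 0.1772 0.02  ]
white [179.9 234.1] [166 215  29  44 446] [0.4854 0.3956 0.02  ]
white [121.  240.4] [109 217  26  43 758] [0.4683 0.5618 0.02  ]
white [343.9 241. ] [333 230  23  23 343] [ 0.4633 -0.0567  0.02  ]
white [168.7 292.6] [158 278  19  32 144] [0.3247 0.4234 0.02  ]
white [510.5 397.6] [479 381  60  39 489] [ 0.0252 -0.5091  0.02  ]
grey [515.9 105.3] [ 442   85  118   40 1948] [ 0.8614 -0.5873  0.02  ]
grey [109.2 118.5] [ 84  98  51  42 402] [0.826  0.6153 0.02  ]
grey [258.8 157.7] [250 143  19  30  75] [0.7013 0.1769 0.02  ]
grey [181.2 237. ] [166 215  30  44 908] [0.4773 0.3918 0.02  ]
grey [165.5 291.5] [151 275  27  35 435] [0.3276 0.4323 0.02  ]
grey [294.9 386.3] [282 372  29  33 179] [0.0749 0.082  0.02  ]
grey [510.2 396.6] [479 381  60  39 340] [ 0.0279 -0.5083  0.02  ]
grey [336.3 397.2] [323 393  28   9 161] [ 0.0447 -0.0279  0.02  ]
grey [337.1 404.7] [318 401  40   7  89] [ 0.0248 -0.0298  0.02  ]
grey [336.4 416.2] [318 412  38   8 222] [-0.0056 -0.0276  0.02  ]
```

View pics/crop0.png

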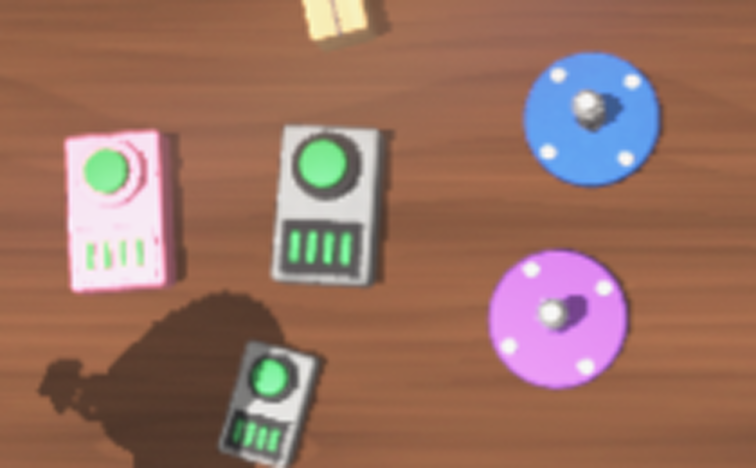

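The crop confirms it. The large grey readout is at crop (325,205) with its display at the lower, -x end. The small grey one is at (270,400), pink at (115,210), the blue gauge at (592,118) and purple at (558,318).

Next I'll fit rims with the top camera and check how the wrist camera sees the TCP.

```bash
cat >> h.py <<'E'
def masks(f):
    h=cv2.cvtColor(f,cv2.COLOR_BGR2HSV);H,S,V=cv2.split(h)
    return {"red":((H<6)|(H>174))&(S>150)&(V>60),"blue":(H>95)&(H<125)&(S>110)&(V>60),"yellow":(H>18)&(H<36)&(S>90)&(V>60),"white":(S<60)&(V>140),"green":(H>45)&(H<80)&(S>90)&(V>80)}
def circ(P):
    A=np.c_[2*P[:,:2],np.ones(len(P))]; s=np.linalg.lstsq(A,(P[:,:2]**2).sum(1),rcond=None)[0]
    return s[:2],np.sqrt(s[2]+s[:2]@s[:2])
def tool(st):
    return R.from_quat(st["orientation"])
E
python3 - <<'E'
from h import *
from plant import *
p=camera_params("top"); f=cv2.imread("pics/top0.png"); m=masks(f)
def near(k,u,v,r=30):
    w=np.zeros_like(m[k]); w[v-r:v+r,u-r:u+r]=m[k][v-r:v+r,u-r:u+r]; return w
for k,u,v,z in (("red",424,222,.04),("white",344,241,.014),("yellow",350,187,.01),("yellow",350,187,.036),("blue",254,213,.02),("green",180,226,.057)):
    w=near(k,u,v,24 if k!="green" else 12).astype(np.uint8)
    c,_=cv2.findContours(w,cv2.RETR_CCOMP,cv2.CHAIN_APPROX_NONE)
    for q in c:
        if len(q)<12: continue
        P=plane(p,q.reshape(-1,2),z); C,r=circ(P); print(k,z,len(q),"circ",C,r,"px",q.reshape(-1,2).mean(0))
for n,z in (("dist",0),):pass
st=state();p=camera_params("wrist");T=np.array(p["cam_to_world"])
rt=tool(st); print("tool axes",rt.as_matrix()); print("cam in tool",rt.inv().apply(T[:3,3]-st["position"]), rt.inv().as_matrix()@T[:3,:3])
print("tcp px",proj(p,[st["position"],st["position"]+rt.apply([.019,0,0]),st["position"]+rt.apply([.1,0,0])]))
E
```

```text
red 0.04 64 circ [ 0.5114 -0.276 ] 0.03155775689867543 px [423.5156 221.9375]
red 0.04 23 circ [ 0.511  -0.2757] 0.011306346625745664 px [423.3913 222.1739]
white 0.014 65 circ [ 0.4644 -0.0576] 0.03166129227737374 px [343.8462 240.8154]
white 0.014 29 circ [ 0.4644 -0.0576] 0.014279025370680815 px [343.8621 240.7931]
yellow 0.01 59 circ [ 0.6201 -0.0787] 0.02946683666109058 px [349.7288 186.0847]
yellow 0.01 28 circ [ 0.6243 -0.0813] 0.014585471538330105 px [350.5357 184.4643]
yellow 0.036 59 circ [ 0.6145 -0.0752] 0.028942745534134104 px [349.7288 186.0847]
yellow 0.036 28 circ [ 0.6186 -0.0777] 0.014326057326215504 px [350.5357 184.4643]
blue 0.02 113 circ [0.5433 0.1895] 0.049579067830381164 px [253.177  211.5221]
blue 0.02 16 circ [0.5136 0.1648] 0.00796446960952892 px [263.375 223.5  ]
blue 0.02 16 circ [0.5187 0.2234] 0.008155560677158565 px [242.    221.875]
blue 0.02 34 circ [0.5516 0.1924] 0.01655975411430926 px [253.1765 210.0294]
blue 0.02 16 circ [0.5734 0.1597] 0.00821853186360842 px [265.    202.125]
green 0.057 36 circ [0.5054 0.3912] 0.01688077166539165 px [179.1111 225.0278]
tool axes [[-0.0004 -0.4132 -0.9107]
 [-0.0012 -0.9107  0.4132]
 [-1.      0.0013 -0.0001]]
cam in tool [-0.1229  0.0011 -0.07  ] [[-0.0004 -0.2803  0.9599]
 [ 1.     -0.0008  0.0002]
 [ 0.0007  0.9599  0.2803]]
tcp px [[279.129  295.6323]
 [279.4501 272.9313]
 [280.2615 215.7102]]
```

Everything agrees with the given sizes: spacer radius 31.6, washer 31.7 and base 49.6 mm. First I'll square the tool to world, so that tool x=-Z, y=-Y, z=-X.

move_arm(
  gripper=[1,1,1,1,1],
  linear=[
    [0,0,0],
    [0,0,0],
    [0,0,0],
    [0,0,-0.05],
    [0,0,-0.05],
  ],
  delta_rot=[
    [-8.13,0,0],
    [-8.13,0,0],
    [-8.13,0,0],
    [0,0,0],
    [0,0,0],
  ],
  newtons=40,
)

```text
t: 0.65
position: [0.3786, 0.6153, 0.2507]
orientation: [0.707, 0.001, -0.707, 0.001]
contact_force: [-0.4, 0.2, -0.5]
gripper_width: 0.997
```

move_arm(
  gripper=[1,1,1,1,1],
  linear=[
    [0,0.048,-0.01],
    [0,0.048,-0.01],
    [0,0.048,-0.01],
    [0,0.048,-0.01],
    [0,0.048,-0.01],
  ],
  delta_rot=[
    [0,0,0],
    [0,0,0],
    [0,0,0],
    [0,0,0],
    [0,0,0],
  ],
)

```text
t: 1.15
position: [0.4288, 0.3726, 0.25]
orientation: [-0.707, 0.0, 0.707, -0.0]
contact_force: [0.3, -0.3, 1.6]
gripper_width: 1.001
```

move_arm(
  gripper=[1,1,1,1,1],
  linear=[
    [0,0.048,-0.01],
    [0,0.048,-0.01],
    [0,0.048,-0.01],
    [0,0.048,-0.01],
    [0,0.048,-0.01],
  ],
  delta_rot=[
    [0,0,0],
    [0,0,0],
    [0,0,0],
    [0,0,0],
    [0,0,0],
  ],
)

```text
t: 1.65
position: [0.4786, 0.1327, 0.2505]
orientation: [0.707, 0.0, -0.707, 0.0]
contact_force: [0.5, 0.0, -0.0]
gripper_width: 0.997
```

```bash
python3 - <<'E'
from h import *
s=state(); print(s["t"],s["joint_pos"],s["position"],s["orientation"])
p=camera_params("wrist"); f=grab_frame("wrist")[:,:,::-1]; cv2.imwrite("pics/w1.png",f); np.save("pics/w1.npy",np.array(p["cam_to_world"]))
E
```

```text
1.65 [ 0.667   0.0618 -0.3711 -0.     -1.1375  0.9041] [0.4786 0.1327 0.2505] [ 0.7072  0.0002 -0.707   0.    ]
```

View pics/w1.png

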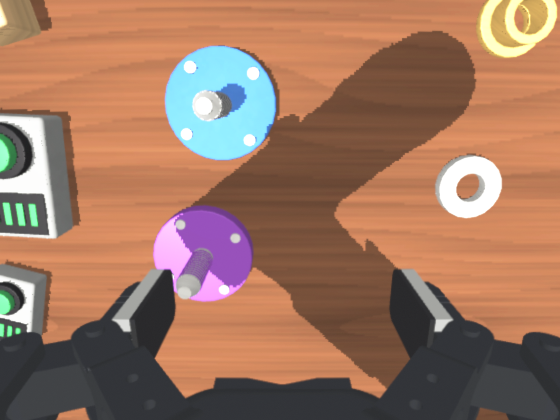

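The view from above the purple gauge shows the blue gauge at (222,103) with its stud tip at (207,105), the washer at (468,187) and the bushing at (520,25). I'll measure the gauge and washer here.

```bash
cat >> h.py <<'E'
def fitrim(p,mask,z,hull=True,minlen=30):
    out=[]
    c,_=cv2.findContours(mask.astype(np.uint8),cv2.RETR_CCOMP,cv2.CHAIN_APPROX_NONE)
    for q in c:
        if len(q)<minlen: continue
        q2=q.reshape(-1,2); P=plane(p,q2,z); C,r=circ(P); res=np.abs(np.hypot(*(P[:,:2]-C).T)-r).max()
        out.append((q2.mean(0).round(1),C.round(4),round(r,4),round(res,4)))
    return out
E
python3 - <<'E'
from h import *
p=camera_params("wrist"); f=cv2.imread("pics/w1.png"); m=masks(f)
print("blue");[print(x) for x in fitrim(p,m["blue"],.02)]
w=m["white"].copy(); w[:,:420]=0; w[:130]=0;w[240:]=0
print("washer");[print(x) for x in fitrim(p,w,.014)]
E
```

```text
blue
(array([192.5,  89.9]), array([0.5592, 0.2094]), np.float64(0.0041), np.float64(0.0033))
(array([227.4,  96.9]), array([0.5432, 0.1837]), np.float64(0.0418), np.float64(0.0327))
(array([252.3,  89.3]), array([0.5579, 0.1531]), np.float64(0.0058), np.float64(0.0048))
(array([252.5,  73.1]), array([0.5728, 0.1533]), np.float64(0.0068), np.float64(0.0006))
(array([189.7,  66.7]), array([0.5788, 0.2101]), np.float64(0.0067), np.float64(0.0006))
washer
(array([468.2, 185.5]), array([ 0.4655, -0.0616]), np.float64(0.0329), np.float64(0.002))
(array([467.2, 185.8]), array([ 0.4659, -0.0605]), np.float64(0.0128), np.float64(0.0019))
```

move_arm(
  gripper=[1,1,1,1,1],
  linear=[
    [0,0.049,-0.004],
    [0,0.049,-0.004],
    [0,0.049,-0.004],
    [0,0.049,-0.004],
    [0,0.049,-0.004],
  ],
  delta_rot=[
    [0,0,0],
    [0,0,0],
    [0,0,0],
    [0,0,0],
    [0,0,0],
  ],
)

```text
t: 2.2
position: [0.4984, -0.1122, 0.2505]
orientation: [0.707, 0.0, -0.707, 0.0]
contact_force: [1.6, -0.8, 0.4]
gripper_width: 1.003
```

move_arm(
  gripper=[1,1,1,1,1],
  linear=[
    [0.01,0.041,-0.003],
    [0.02,0.041,-0.003],
    [0.03,0.041,-0.003],
    [0.02,0.041,-0.003],
    [0,0,0],
  ],
  delta_rot=[
    [0,0,0],
    [0,0,0],
    [0,0,0],
    [0,0,0],
    [0,0,0],
  ],
)

```text
t: 2.7
position: [0.5085, -0.2768, 0.1667]
orientation: [-0.705, 0.001, 0.709, 0.002]
contact_force: [-0.3, 0.2, -0.0]
gripper_width: 0.999
```

```bash
python3 - <<'E'
from h import *
s=state(); print(s["t"],s["joint_pos"],s["position"],s["orientation"])
p=camera_params("wrist"); f=grab_frame("wrist")[:,:,::-1].copy(); cv2.imwrite("pics/w2.png",f); m=masks(f)
print("red");[print(x) for x in fitrim(p,m["red"],.04)]
E
```

```text
2.7 [-0.1611  0.2739 -0.3134 -0.0003 -0.9899  1.7275] [ 0.5085 -0.2768  0.1667] [-0.7049  0.0012  0.7093  0.002 ]
red
(array([282.1, 187.1]), array([ 0.5217, -0.2793]), np.float64(0.0261), np.float64(0.0108))
(array([287.6, 187.5]), array([ 0.5194, -0.281 ]), np.float64(0.0114), np.float64(0.0022))
(array([272. , 175.3]), array([ 0.5281, -0.2705]), np.float64(0.0037), np.float64(0.0015))
```

View pics/w2.png

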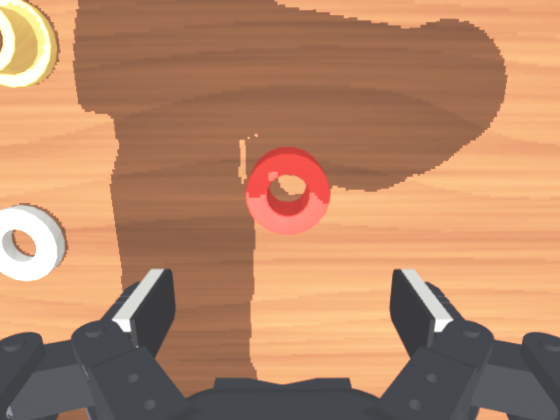

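The spacer sits at (288,190) in the wrist view, half in shadow, so the mask split. I'll widen the mask and refit.

```bash
python3 - <<'E'
from h import *
p=camera_params("wrist"); f=cv2.imread("pics/w2.png")
h=cv2.cvtColor(f,cv2.COLOR_BGR2HSV);H,S,V=cv2.split(h)
b,g,r=[f[:,:,i].astype(int) for i in range(3)]
m=((H<5)|(H>172))&(S>120)
m=cv2.morphologyEx(m.astype(np.uint8),cv2.MORPH_OPEN,np.ones((3,3)))
for z in (.04,0.0):
    [print(z,x) for x in fitrim(p,m,z)]
print([ (c,s) for c,s,_ in blobs(m)])
cs=max(cv2.findContours(m,cv2.RETR_EXTERNAL,cv2.CHAIN_APPROX_NONE)[0],key=len).reshape(-1,2)
P=plane(p,cs,.04)[:,:2]
o=camera_params("wrist")["cam_to_world"]; print("cam",np.array(o)[:3,3])
for C in ([.5114,-.276],[.513,-.279]):
    a=np.degrees(np.arctan2(P[:,1]-C[1],P[:,0]-C[0])); d=np.hypot(*(P-C).T)
    print(C,[(k,round(d[np.abs(a-k)<8].mean(),4)) for k in range(-160,180,40)])
# rim half away from camera (-x side + sides) => true top rim
sel=P[:,0]<P[:,0].min()+.032
print(circ(P[sel]),sel.sum())
E
```

```text
0.04 (array([284.3, 191.6]), array([ 0.5169, -0.2799]), np.float64(0.0299), np.float64(0.0048))
0.04 (array([287.5, 187.4]), array([ 0.52  , -0.2797]), np.float64(0.0116), np.float64(0.0023))
0.0 (array([284.3, 191.6]), array([ 0.5069, -0.2805]), np.float64(0.0347), np.float64(0.0056))
0.0 (array([287.5, 187.4]), array([ 0.5105, -0.2802]), np.float64(0.0134), np.float64(0.0026))
[(array([287.4, 191.1]), array([ 246,  147,   84,   87, 4899], dtype=int32))]
cam [ 0.5794 -0.2763  0.291 ]
[0.5114, -0.276] [(-160, np.float64(0.0266)), (-120, np.float64(0.03)), (-80, np.float64(0.0334)), (-40, np.float64(0.036)), (0, np.float64(0.0367)), (40, np.float64(0.0302)), (80, np.float64(0.0249)), (120, np.float64(0.0245)), (160, np.float64(0.0241))]
[0.513, -0.279] [(-160, np.float64(0.0274)), (-120, np.float64(0.0285)), (-80, np.float64(0.0303)), (-40, np.float64(0.0326)), (0, np.float64(0.0354)), (40, np.float64(0.032)), (80, np.float64(0.0287)), (120, np.float64(0.0278)), (160, np.float64(0.0267))]
(array([ 0.5144, -0.2799]), np.float64(0.02852080034968713)) 141
```

The best estimate of the spacer's centre is (0.515,-0.280), with radius near 0.030 on the far rim. I'll descend to TCP z of about 0.031 and close.

move_arm(
  gripper=[1,1,1,1,1],
  linear=[
    [0.04,0.003,-0.007],
    [0.045,0,0],
    [0.035,0,0],
    [0.014,0,0],
    [0,0,0],
  ],
  delta_rot=[
    [0,0,0],
    [0,0,0],
    [0,0,0],
    [0,0,0],
    [0,0,0],
  ],
)

```text
t: 3.25
position: [0.5166, -0.2754, 0.0351]
orientation: [-0.706, -0.001, 0.708, 0.0]
contact_force: [-0.4, 1.1, -0.7]
gripper_width: 0.998
```

move_arm(
  gripper=[-1,-1,-1,-1,-1],
  linear=[
    [0,0,0],
    [0,0,0],
    [0,0,0],
    [0,0,0],
    [0,0,0],
  ],
  delta_rot=[
    [0,0,0],
    [0,0,0],
    [0,0,0],
    [0,0,0],
    [0,0,0],
  ],
  newtons=40,
)

```text
t: 3.75
position: [0.5192, -0.2767, 0.0394]
orientation: [0.709, -0.0, -0.706, 0.001]
contact_force: [0.1, 1.2, 4.3]
gripper_width: 0.684
```

```bash
python3 - <<'E'
from h import *
s=state(); print(s["t"],s["gripper_width"],s["position"],s["contact_force"])
f=grab_frame("wrist")[:,:,::-1].copy(); cv2.imwrite("pics/w3.png",f)
E
```

```text
3.75 0.6841225472786627 [ 0.5192 -0.2767  0.0394] [0.0896 1.1878 4.3313]
```

View pics/w3.png

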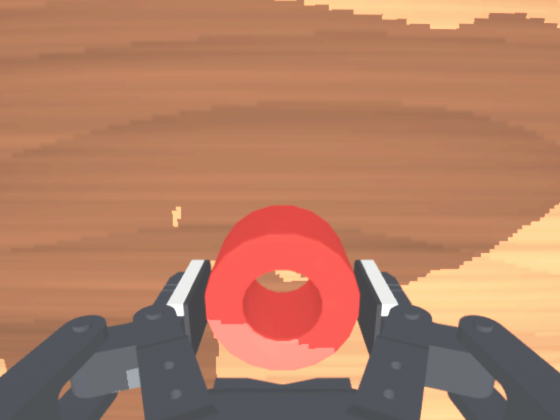

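move_arm(
  gripper=[-1,-1],
  linear=[
    [0,0,0],
    [0,0,0],
  ],
  delta_rot=[
    [0,0,0],
    [0,0,0],
  ],
)

```text
t: 4.0
position: [0.5192, -0.2767, 0.0394]
orientation: [0.709, -0.0, -0.706, 0.001]
contact_force: [-0.4, 0.7, 5.7]
gripper_width: 0.688
```

```bash
python3 - <<'E'
from h import *
p=camera_params("wrist")
s=state(); print(s["t"],s["gripper_width"],s["position"],s["contact_force"])
f=cv2.imread("pics/w3.png")
h=cv2.cvtColor(f,cv2.COLOR_BGR2HSV);H,S,V=cv2.split(h)
m=((H<5)|(H>172))&(S>120)
c=max(cv2.findContours(m.astype(np.uint8),cv2.RETR_EXTERNAL,cv2.CHAIN_APPROX_NONE)[0],key=len).reshape(-1,2)
P=plane(p,c,.04)[:,:2]; sel=P[:,0]<P[:,0].min()+.03; print(circ(P[sel]),sel.sum(),c.min(0),c.max(0))
E
```

```text
4.0 0.687995412633119 [ 0.5192 -0.2767  0.0394] [-0.377   0.6603  5.662 ]
(array([ 0.5248, -0.2792]), np.float64(0.02940165086663389)) 250 [205 205] [359 351]
```

The TCP reads 4 mm higher than it did before closing, and the grip width is about 58 mm. I'll lift and check the hold.

move_arm(
  gripper=[-1,-1,-1,-1,-1],
  linear=[
    [-0.01,0,0],
    [-0.03,0,0],
    [-0.05,0,0],
    [-0.03,0,0],
    [0,0,0],
  ],
  delta_rot=[
    [0,0,0],
    [0,0,0],
    [0,0,0],
    [0,0,0],
    [0,0,0],
  ],
)

```text
t: 4.5
position: [0.5204, -0.2773, 0.1635]
orientation: [0.711, -0.001, -0.704, 0.001]
contact_force: [0.0, -0.2, -2.8]
gripper_width: 0.685
```

```bash
python3 - <<'E'
from h import *
p=camera_params("wrist")
s=state(); print(s["t"],s["gripper_width"],s["position"],s["orientation"],s["contact_force"])
f=grab_frame("wrist")[:,:,::-1].copy(); cv2.imwrite("pics/w4.png",f)
f2=grab_frame("scene")[:,:,::-1]; cv2.imwrite("pics/s4.png",cv2.resize(f2[100:330,60:400],None,fx=2,fy=2))
E
```

```text
4.5 0.6852611337184347 [ 0.5204 -0.2773  0.1635] [ 0.7106 -0.0007 -0.7036  0.0011] [ 0.0275 -0.2205 -2.8249]
```

View pics/w4.png

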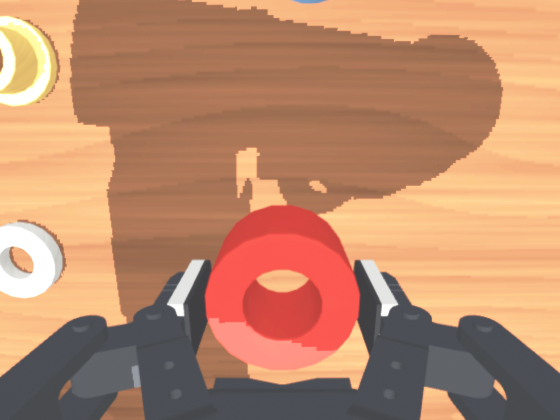

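View pics/s4.png

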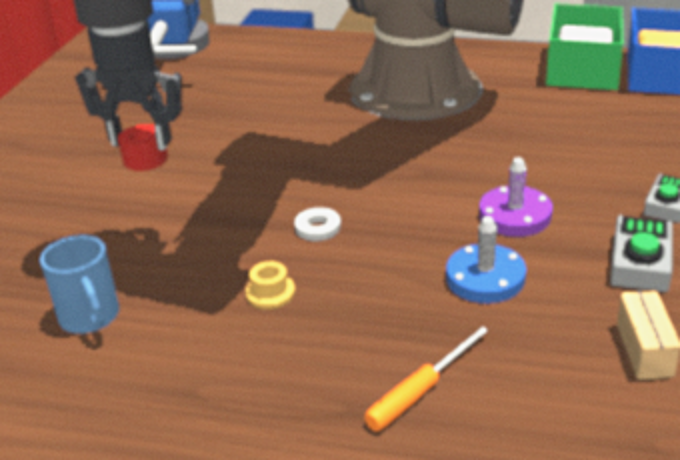

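The spacer is held level and clear. I'll measure its offset in the gripper from the rim arc, taking a plane height that makes r=30 mm, and fit the gauge base by hull from picture w1.

```bash
cat >> h.py <<'E'
def hullfit(p,mask,z,drop=.0025):
    c=max(cv2.findContours(mask.astype(np.uint8),cv2.RETR_EXTERNAL,cv2.CHAIN_APPROX_NONE)[0],key=len).reshape(-1,2)
    h=cv2.convexHull(c.astype(np.int32)).reshape(-1,2)
    P=plane(p,h,z)[:,:2]
    for _ in range(3):
        C,r=circ(P); d=np.abs(np.hypot(*(P-C).T)-r); 
        if (d<drop).sum()>6: P=P[d<drop]
    return C,r,len(P)
E
python3 - <<'E'
from h import *
from scipy.optimize import brentq
p=camera_params("wrist"); f=cv2.imread("pics/w4.png"); s=state()
h=cv2.cvtColor(f,cv2.COLOR_BGR2HSV);H,S,V=cv2.split(h)
m=((H<6)|(H>170))&(S>90)&(V>90)
c=max(cv2.findContours(m.astype(np.uint8),cv2.RETR_EXTERNAL,cv2.CHAIN_APPROX_NONE)[0],key=len).reshape(-1,2); print(c.min(0),c.max(0))
arc=c[c[:,1]>300]
def fit(z):
    P=plane(p,arc,z); return circ(P)
for dz in (-.008,-.004,0,.004): print(dz,fit(s["position"][2]+dz), s["position"])
# left/right extents at rows
k=c[(c[:,1]>285)&(c[:,1]<330)]
# gauge from w1
p1=dict(camera_params("wrist")); p1["cam_to_world"]=np.load("pics/w1.npy")
f1=cv2.imread("pics/w1.png"); m1=masks(f1)["blue"]; h1=cv2.cvtColor(f1,cv2.COLOR_BGR2HSV)
m1=(h1[:,:,0]>92)&(h1[:,:,0]<118)&(h1[:,:,1]>90); m1[:, :140]=0;m1[:,300:]=0;m1[175:]=0
print("gauge",hullfit(p1,m1,.02))
pt=camera_params("top"); ft=cv2.imread("pics/top0.png"); ht=cv2.cvtColor(ft,cv2.COLOR_BGR2HSV); mt=(ht[:,:,0]>92)&(ht[:,:,0]<122)&(ht[:,:,1]>80); mt[:, :225]=0;mt[:,285:]=0;mt[:185]=0;mt[245:]=0
print("gauge top",hullfit(pt,mt,.02))
E
```

```text
[204 205] [360 368]
-0.008 (array([ 0.5089, -0.2766]), np.float64(0.031209597511725362)) [ 0.5178 -0.2764  0.1585]
-0.004 (array([ 0.5113, -0.2766]), np.float64(0.030257163042559605)) [ 0.5178 -0.2764  0.1585]
0 (array([ 0.5137, -0.2766]), np.float64(0.029304728573397984)) [ 0.5178 -0.2764  0.1585]
0.004 (array([ 0.5161, -0.2767]), np.float64(0.028352294104232106)) [ 0.5178 -0.2764  0.1585]
gauge (array([0.5454, 0.1896]), np.float64(0.051306526810580726), 45)
gauge top (array([0.5443, 0.1904]), np.float64(0.05185332026494618), 25)
```

Gauge axis at (0.545,0.190): the wrist and top views agree to about 1 mm, with r 51–52. The spacer's centre sits 6 mm to -x of the TCP, so the TCP target is (0.551,0.190).

move_arm(
  gripper=[-1,-1,-1,-1,-1],
  linear=[
    [-0.01,-0.04,-0.003],
    [-0.01,-0.047,-0.003],
    [0,-0.047,-0.003],
    [0,-0.047,-0.003],
    [0,-0.047,-0.003],
  ],
  delta_rot=[
    [0,0,0],
    [0,0,0],
    [0,0,0],
    [0,0,0],
    [0,0,0],
  ],
)

```text
t: 5.1
position: [0.5314, -0.0469, 0.1757]
orientation: [-0.706, 0.0, 0.708, 0.0]
contact_force: [0.3, 0.5, -2.7]
gripper_width: 0.685
```

move_arm(
  gripper=[-1,-1,-1,-1,-1],
  linear=[
    [0,-0.047,-0.004],
    [0,-0.047,-0.004],
    [0,-0.047,-0.004],
    [0,-0.047,-0.003],
    [0,-0.04,-0.003],
  ],
  delta_rot=[
    [0,0,0],
    [0,0,0],
    [0,0,0],
    [0,0,0],
    [0,0,0],
  ],
)

```text
t: 5.6
position: [0.5495, 0.1813, 0.1755]
orientation: [-0.706, 0.0, 0.708, -0.0]
contact_force: [1.5, -0.4, -2.5]
gripper_width: 0.687
```

move_arm(
  gripper=[-1,-1],
  linear=[
    [0,-0.01,0],
    [0,0,0],
  ],
  delta_rot=[
    [0,0,0],
    [0,0,0],
  ],
)

```text
t: 5.8
position: [0.5497, 0.1907, 0.1752]
orientation: [-0.706, -0.0, 0.708, -0.001]
contact_force: [-0.1, -1.3, -2.9]
gripper_width: 0.684
```

```bash
python3 - <<'E'
from h import *
f=grab_frame("wrist")[:,:,::-1].copy(); cv2.imwrite("pics/w5.png",f)
p=camera_params("wrist"); s=state(); print(s["t"],s["gripper_width"],s["position"],s["orientation"],s["contact_force"])
f2=grab_frame("scene")[:,:,::-1]; cv2.imwrite("pics/s5.png",cv2.resize(f2[130:270,220:400],None,fx=4,fy=4))
E
```

```text
5.85 0.6828885246223017 [0.5497 0.1894 0.1754] [-0.7062  0.0002  0.708  -0.0009] [-0.8683 -0.3136 -2.0364]
```

View pics/w5.png

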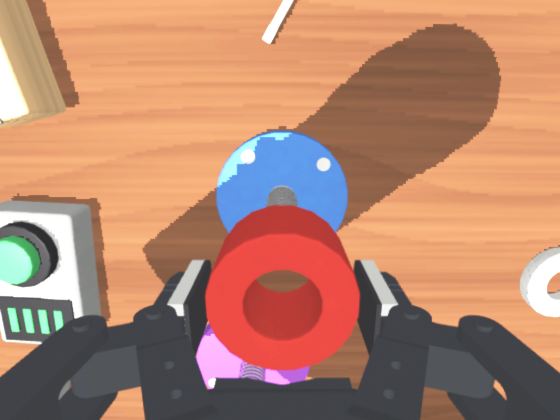

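View pics/s5.png

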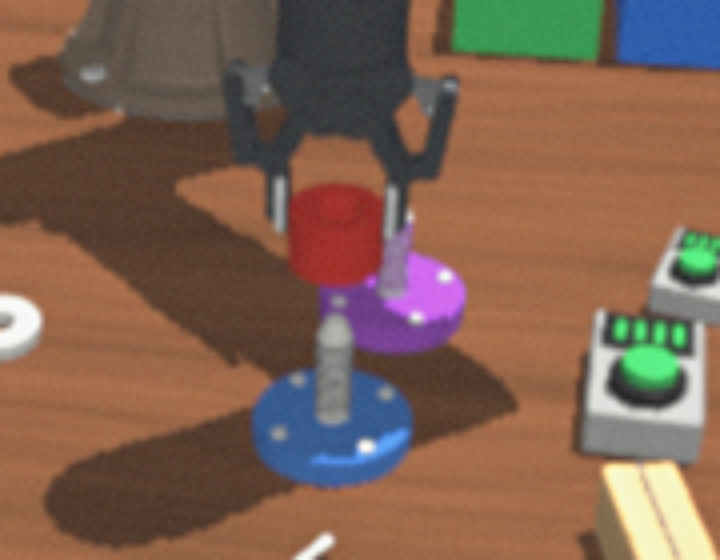

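The wrist view shows the base centred at column 282, the spacer at 282 and the stud at (283,195). So y is aligned; x gets one joint measurement from this picture.

```bash
python3 - <<'E'
from h import *
p=camera_params("wrist"); f=cv2.imread("pics/w5.png"); s=state()
h=cv2.cvtColor(f,cv2.COLOR_BGR2HSV);H,S,V=cv2.split(h)
m=(H>85)&(H<118)&(S>80); m[:120]=0;m[240:]=0;m[:,:200]=0;m[:,360:]=0
c=max(cv2.findContours(m.astype(np.uint8),cv2.RETR_EXTERNAL,cv2.CHAIN_APPROX_NONE)[0],key=len).reshape(-1,2)
arc=c[(c[:,1]<205)]; P=plane(p,arc,.02)[:,:2]
for _ in range(3):
    C,r=circ(P); d=np.abs(np.hypot(*(P-C).T)-r); P=P[d<.0015]
print("base",C,r,len(P),c.min(0),c.max(0))
m=((H<6)|(H>170))&(S>90)&(V>90); m[:190]=0
c=max(cv2.findContours(m.astype(np.uint8),cv2.RETR_EXTERNAL,cv2.CHAIN_APPROX_NONE)[0],key=len).reshape(-1,2)
arc=c[c[:,1]>300]
for dz in (-.004,-.002,0): print(dz,circ(plane(p,arc,s["position"][2]+dz)))
# underside front rim: upper arc of red
arc=c[c[:,1]<230]
for dz in (-.046,-.043,-.04): print("under",dz,circ(plane(p,arc,s["position"][2]+dz)))
print(s["position"])
E
```

```text
base [0.5501 0.1881] 0.04803619782815945 38 [216 131] [347 231]
-0.004 (array([0.5427, 0.188 ]), np.float64(0.03012192987756151))
-0.002 (array([0.544, 0.188]), np.float64(0.029646627285849245))
0 (array([0.5452, 0.188 ]), np.float64(0.029171324694120926))
under -0.046 (array([0.5417, 0.1881]), np.float64(0.029926845094205096))
under -0.043 (array([0.5431, 0.1881]), np.float64(0.029394807359059336))
under -0.04 (array([0.5445, 0.1881]), np.float64(0.0288627696239097))
[0.5498 0.1887 0.1757]
```

The spacer is at about (0.543,0.188) and the gauge at about (0.546,0.188), taking the base's front edge with r=52. I'll shift +2.5 mm in x and lower with force checks. The underside is TCP-0.044, so about 0.112 to go.

move_arm(
  gripper=[-1,-1,-1,-1,-1],
  linear=[
    [0.01,0,-0.0025],
    [0.02,0,0],
    [0.015,0,0],
    [0.01,0,0],
    [0,0,0],
  ],
  delta_rot=[
    [0,0,0],
    [0,0,0],
    [0,0,0],
    [0,0,0],
    [0,0,0],
  ],
)

```text
t: 6.4
position: [0.5524, 0.1878, 0.12]
orientation: [-0.706, 0.001, 0.708, -0.0]
contact_force: [-0.5, -0.1, -2.1]
gripper_width: 0.684
```

```bash
python3 - <<'E'
from h import *
s=state(); print(s["t"],s["gripper_width"],s["position"],s["contact_force"],s["wrist_torque"])
f2=grab_frame("scene")[:,:,::-1]; cv2.imwrite("pics/s6.png",cv2.resize(f2[130:270,220:400],None,fx=4,fy=4))
E
```

```text
6.4 0.6842750311823325 [0.5524 0.1878 0.12  ] [-0.5108 -0.1184 -2.1468] [-0.0839 -0.0001  0.0614]
```

View pics/s6.png

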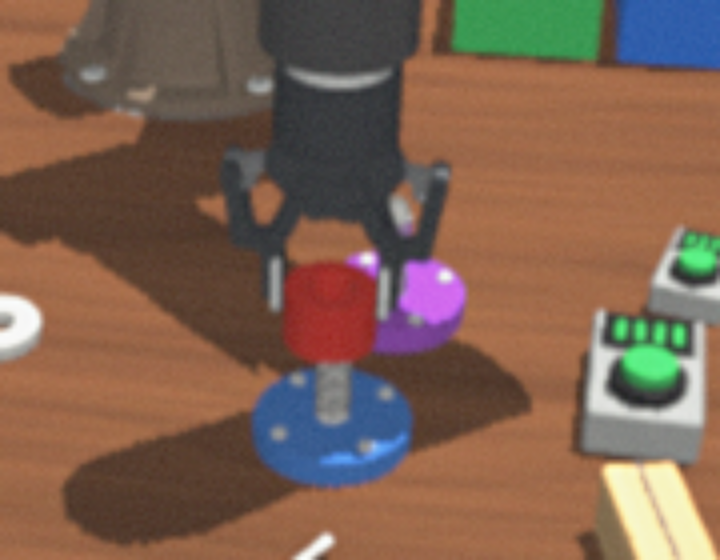

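It is threaded with no side force, the underside around z 0.076. I'll continue down.

move_arm(
  gripper=[-1,-1,-1,-1,-1],
  linear=[
    [0.02,0,0],
    [0.015,0,0],
    [0.008,0,0],
    [0.003,0,0],
    [0,0,0],
  ],
  delta_rot=[
    [0,0,0],
    [0,0,0],
    [0,0,0],
    [0,0,0],
    [0,0,0],
  ],
)

```text
t: 6.95
position: [0.5535, 0.1895, 0.0762]
orientation: [0.707, 0.0, -0.707, -0.0]
contact_force: [-0.5, 0.2, -1.9]
gripper_width: 0.687
```

move_arm(
  gripper=[-1,-1,-1],
  linear=[
    [0.003,0,0],
    [0.003,0,0],
    [0,0,0],
  ],
  delta_rot=[
    [0,0,0],
    [0,0,0],
    [0,0,0],
  ],
)

```text
t: 7.25
position: [0.5531, 0.1894, 0.0697]
orientation: [-0.707, 0.0, 0.707, 0.0]
contact_force: [-0.4, 0.2, -3.0]
gripper_width: 0.69
```

move_arm(
  gripper=[-1,-1,-1],
  linear=[
    [0.002,0,0],
    [0.002,0,0],
    [0,0,0],
  ],
  delta_rot=[
    [0,0,0],
    [0,0,0],
    [0,0,0],
  ],
)

```text
t: 7.55
position: [0.5531, 0.1893, 0.0655]
orientation: [-0.707, 0.0, 0.707, -0.0]
contact_force: [-0.3, 0.0, -2.8]
gripper_width: 0.685
```

move_arm(
  gripper=[-1,-1],
  linear=[
    [0.002,0,0],
    [0,0,0],
  ],
  delta_rot=[
    [0,0,0],
    [0,0,0],
  ],
)

```text
t: 7.75
position: [0.5531, 0.1893, 0.0636]
orientation: [-0.707, 0.0, 0.707, -0.0]
contact_force: [-0.1, -0.5, -3.7]
gripper_width: 0.685
```

```bash
python3 - <<'E'
from h import *
s=state(); print(s["t"],s["gripper_width"],s["position"],s["contact_force"],s["wrist_torque"])
f2=grab_frame("scene")[:,:,::-1]; cv2.imwrite("pics/s7.png",cv2.resize(f2[160:260,240:370],None,fx=6,fy=6))
E
```

```text
7.75 0.6849554361192052 [0.5531 0.1893 0.0636] [-0.0525 -0.517  -3.6827] [-0.0548 -0.0235  0.0266]
```

View pics/s7.png

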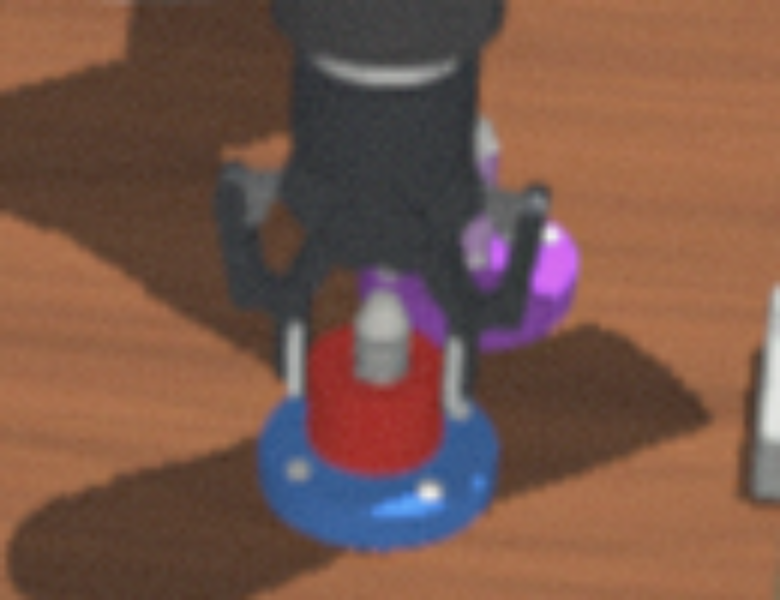

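Nearly down: the spacer's lower edge is at about row 470 on the base, and there is no upward force yet. I'll continue in small steps.

move_arm(
  gripper=[-1,-1],
  linear=[
    [0.0015,0,0],
    [0,0,0],
  ],
  delta_rot=[
    [0,0,0],
    [0,0,0],
  ],
)

```text
t: 8.0
position: [0.5531, 0.1893, 0.0622]
orientation: [-0.707, 0.0, 0.707, 0.0]
contact_force: [-0.4, -0.1, -2.8]
gripper_width: 0.685
```

move_arm(
  gripper=[-1,-1],
  linear=[
    [0.0015,0,0],
    [0,0,0],
  ],
  delta_rot=[
    [0,0,0],
    [0,0,0],
  ],
)

```text
t: 8.2
position: [0.5531, 0.1893, 0.0606]
orientation: [-0.707, 0.0, 0.707, 0.0]
contact_force: [-0.1, -0.7, -3.2]
gripper_width: 0.689
```

move_arm(
  gripper=[-1,-1],
  linear=[
    [0.0015,0,0],
    [0,0,0],
  ],
  delta_rot=[
    [0,0,0],
    [0,0,0],
  ],
)

```text
t: 8.4
position: [0.5533, 0.1895, 0.0595]
orientation: [0.707, 0.0, -0.707, -0.0]
contact_force: [-0.6, -0.3, -1.1]
gripper_width: 0.685
```

At z=0.0595 against 0.0394 on the bench, this is the expected 20 mm rise, so it has contact. One more millimetre, then release.

move_arm(
  gripper=[-1,-1],
  linear=[
    [0.001,0,0],
    [0,0,0],
  ],
  delta_rot=[
    [0,0,0],
    [0,0,0],
  ],
)

```text
t: 8.6
position: [0.5533, 0.1895, 0.0594]
orientation: [0.707, 0.0, -0.707, 0.0]
contact_force: [-4.6, 0.1, 8.6]
gripper_width: 0.684
```

move_arm(
  gripper=[1,1,1,1,1],
  linear=[
    [0,0,0],
    [0,0,0],
    [0,0,0],
    [0,0,0],
    [0,0,0],
  ],
  delta_rot=[
    [0,0,0],
    [0,0,0],
    [0,0,0],
    [0,0,0],
    [0,0,0],
  ],
)

```text
t: 9.1
position: [0.5532, 0.1894, 0.0582]
orientation: [-0.707, 0.0, 0.707, 0.0]
contact_force: [0.5, 0.3, 0.5]
gripper_width: 0.998
```

move_arm(
  gripper=[1,1,1,1,1],
  linear=[
    [-0.02,0,0],
    [-0.04,0,0],
    [-0.045,0,0],
    [-0.03,0,0],
    [0,0,0],
  ],
  delta_rot=[
    [0,0,0],
    [0,0,0],
    [0,0,0],
    [0,0,0],
    [0,0,0],
  ],
)

```text
t: 9.6
position: [0.5555, 0.1906, 0.1986]
orientation: [0.71, 0.002, -0.704, -0.001]
contact_force: [-0.0, 0.5, -0.5]
gripper_width: 1.006
```

```bash
python3 - <<'E'
from h import *
f=grab_frame("wrist")[:,:,::-1].copy(); cv2.imwrite("pics/w8.png",f)
s=state(); print(s["t"],s["gripper_width"],s["position"],s["orientation"],s["contact_force"],s["wrist_torque"])
f2=grab_frame("scene")[:,:,::-1]; cv2.imwrite("pics/s8.png",cv2.resize(f2[160:260,240:370],None,fx=6,fy=6))
E
```

```text
9.65 1.002931916134196 [0.5542 0.1901 0.1958] [ 0.7085  0.001  -0.7057 -0.001 ] [-0.2519 -0.3406 -1.0694] [0.0257 0.0895 0.0731]
```

View pics/w8.png

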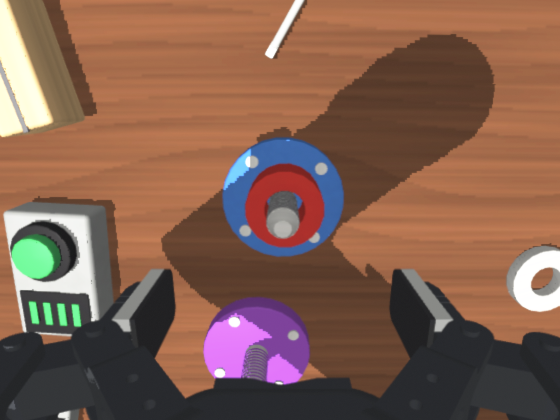

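View pics/s8.png

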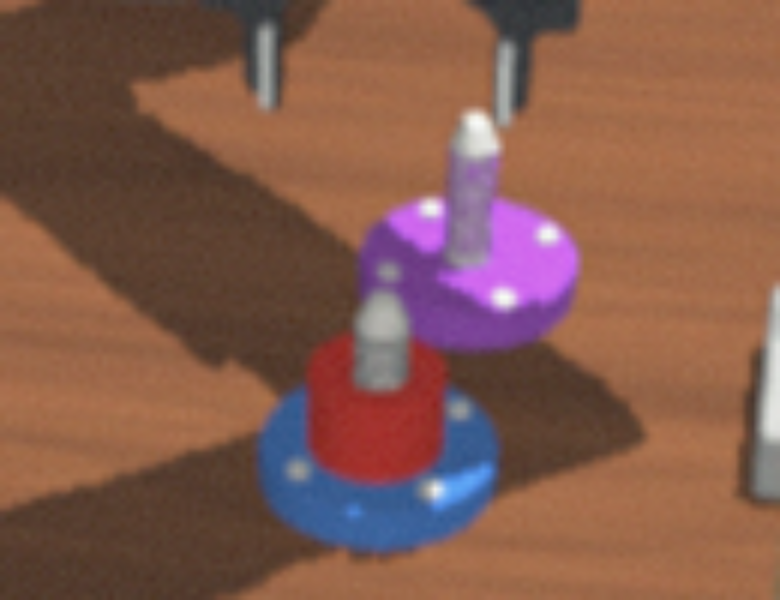

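The spacer is seated on the base at about (284,205). I'll check its concentricity.

```bash
python3 - <<'E'
from h import *
p=camera_params("wrist"); f=cv2.imread("pics/w8.png"); s=state(); print(s["position"])
h=cv2.cvtColor(f,cv2.COLOR_BGR2HSV);H,S,V=cv2.split(h)
m=(H>85)&(H<118)&(S>80); m[:120]=0;m[265:]=0;m[:,:200]=0;m[:,360:]=0
print("base",hullfit(p,m,.02))
m=((H<6)|(H>170))&(S>120)&(V>70); m[:150]=0;m[260:]=0;m[:,:230]=0;m[:,340:]=0
c=max(cv2.findContours(m.astype(np.uint8),cv2.RETR_EXTERNAL,cv2.CHAIN_APPROX_NONE)[0],key=len).reshape(-1,2)
print(c.min(0),c.max(0)); a=c[c[:,1]>205]; print("spacer top lower arc",circ(plane(p,a,.06)),"hull",hullfit(p,m,.06))
g=(S<60)&(V>130); g[:200]=0;g[240:]=0;g[:,:262]=0;g[:,302:]=0
print([(c,s[:4]) for c,s,_ in blobs(g)])
for c,s_,_ in blobs(g): print("tip",plane(p,[c],.094))
E
```

```text
[0.5533 0.1896 0.194 ]
base (array([0.5441, 0.1888]), np.float64(0.05074705571857499), 48)
[246 164] [323 246]
spacer top lower arc (array([0.5466, 0.1875]), np.float64(0.02816051484142706)) hull (array([0.549 , 0.1878]), np.float64(0.02987176504304209), 39)
[(array([282.4, 222.4]), array([267, 208,  32,  30], dtype=int32))]
tip [[0.5486 0.189  0.094 ]]
```

The spacer is within about 2–3 mm of the axis, and the 4 mm bore play caps it below 6 mm. Now the washer.

move_arm(
  gripper=[1,1,1,1,1],
  linear=[
    [0,0.046,0.017],
    [0,0.05,0.017],
    [0.01,0.05,0.017],
    [0.01,0.05,0.017],
    [0.01,0.045,0.015],
  ],
  delta_rot=[
    [0,0,0],
    [0,0,0],
    [0,0,0],
    [0,0,0],
    [0,0,0],
  ],
)

```text
t: 10.2
position: [0.4716, -0.0437, 0.1632]
orientation: [-0.706, 0.0, 0.708, -0.0]
contact_force: [1.3, -0.4, 0.7]
gripper_width: 1.003
```

move_arm(
  gripper=[1,1],
  linear=[
    [0.01,0.008,0.004],
    [0,0,0],
  ],
  delta_rot=[
    [0,0,0],
    [0,0,0],
  ],
)

```text
t: 10.4
position: [0.4673, -0.0516, 0.1526]
orientation: [-0.706, 0.001, 0.709, 0.001]
contact_force: [0.1, 0.5, 0.1]
gripper_width: 1.0
```

```bash
python3 - <<'E'
from h import *
p=camera_params("wrist"); f=grab_frame("wrist")[:,:,::-1].copy(); cv2.imwrite("pics/w9.png",f)
p2=camera_params("wrist");s=state(); print(s["t"],s["position"],s["orientation"],np.array(p2["cam_to_world"])[:3,3]-np.array(p["cam_to_world"])[:3,3])
h=cv2.cvtColor(f,cv2.COLOR_BGR2HSV);H,S,V=cv2.split(h)
m=(S<70)&(V>110); 
for c,st,l in blobs(m,300):
    if 200<c[0]<370 and 100<c[1]<300: print(c,st,fitrim(p,l,.014),fitrim(p,l,0.),hullfit(p,l,.014))
E
```

```text
10.45 [ 0.4686 -0.0506  0.1535] [-0.7062  0.0009  0.708   0.0004] [0.0012 0.0011 0.0011]
[290.8 198.7] [ 248  156   86   86 4834] [(array([290.8, 198.7]), array([ 0.4662, -0.0587]), np.float64(0.0319), np.float64(0.0009)), (array([290.9, 198.4]), array([ 0.4673, -0.0587]), np.float64(0.0136), np.float64(0.0011))] [(array([290.8, 198.7]), array([ 0.4624, -0.0591]), np.float64(0.0336), np.float64(0.0009)), (array([290.9, 198.4]), array([ 0.4636, -0.059 ]), np.float64(0.0143), np.float64(0.0011))] (array([ 0.4662, -0.0588]), np.float64(0.03224218329588492), 33)
```

View pics/w9.png

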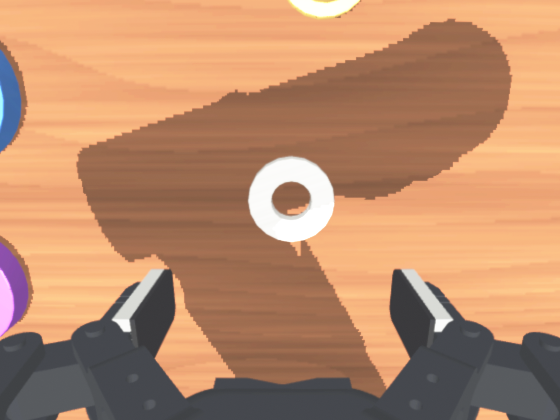

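The washer's centre is (0.466,-0.059) with r 0.032, as expected. I'll move over it and descend.

move_arm(
  gripper=[1,1,1,1,1],
  linear=[
    [0.03,0.008,0.004],
    [0.04,0,0],
    [0.035,0,0],
    [0.015,0,0],
    [0,0,0],
  ],
  delta_rot=[
    [0,0,0],
    [0,0,0],
    [0,0,0],
    [0,0,0],
    [0,0,0],
  ],
)

```text
t: 10.95
position: [0.4647, -0.0572, 0.0325]
orientation: [-0.705, 0.0, 0.709, -0.001]
contact_force: [0.5, -0.5, 0.1]
gripper_width: 1.0
```

move_arm(
  gripper=[1,1],
  linear=[
    [0,0,0],
    [0,0,0],
  ],
  delta_rot=[
    [0,0,0],
    [0,0,0],
  ],
)

```text
t: 11.15
position: [0.4667, -0.0572, 0.0358]
orientation: [0.708, 0.0, -0.706, 0.0]
contact_force: [0.9, 0.4, -0.6]
gripper_width: 1.001
```

```bash
python3 - <<'E'
from h import *
f=grab_frame("wrist")[:,:,::-1].copy(); cv2.imwrite("pics/w10.png",f)
p=camera_params("wrist");s=state(); print(s["t"],s["position"],s["orientation"])
h=cv2.cvtColor(f,cv2.COLOR_BGR2HSV);H,S,V=cv2.split(h)
m=(S<70)&(V>110); m[:,:180]=0;m[:,400:]=0
for c,st,l in blobs(m,300):
    if 200<c[0]<370 and 100<c[1]<390: print(c,st,fitrim(p,l,.014),hullfit(p,l,.014))
E
```

```text
11.2 [ 0.4666 -0.0573  0.0359] [ 0.7079  0.0004 -0.7063  0.    ]
[284.5 264.6] [  212   194   146   141 13604] [(array([284.5, 264.6]), array([ 0.4669, -0.0588]), np.float64(0.032), np.float64(0.0012)), (array([284.3, 263.4]), array([ 0.4691, -0.0588]), np.float64(0.0125), np.float64(0.0015))] (array([ 0.467 , -0.0588]), np.float64(0.03225217940412664), 47)
```

View pics/w10.png

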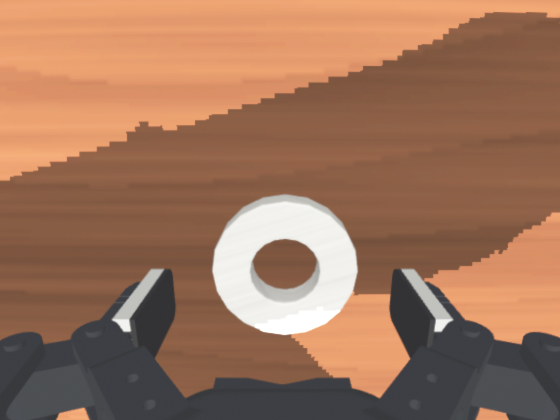

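The washer is under the TCP, with its centre at (284,264). I'll go the last 14 mm down and close.

move_arm(
  gripper=[1,1,1,1],
  linear=[
    [0.007,0.0015,0],
    [0.005,0,0],
    [0.002,0,0],
    [0,0,0],
  ],
  delta_rot=[
    [0,0,0],
    [0,0,0],
    [0,0,0],
    [0,0,0],
  ],
)

```text
t: 11.6
position: [0.4651, -0.0596, 0.0204]
orientation: [-0.707, 0.0, 0.707, 0.0]
contact_force: [0.9, 0.2, 0.0]
gripper_width: 0.996
```

move_arm(
  gripper=[-1,-1,-1,-1,-1],
  linear=[
    [0,0,0],
    [0,0,0],
    [0,0,0],
    [0,0,0],
    [0,0,0],
  ],
  delta_rot=[
    [0,0,0],
    [0,0,0],
    [0,0,0],
    [0,0,0],
    [0,0,0],
  ],
  newtons=45,
)

```text
t: 12.1
position: [0.4656, -0.0595, 0.0212]
orientation: [0.707, 0.0, -0.707, -0.0]
contact_force: [-1.1, 0.5, 5.1]
gripper_width: 0.715
```

move_arm(
  gripper=[-1,-1,-1,-1,-1],
  linear=[
    [0,0,0],
    [-0.015,0,0],
    [-0.03,0,0],
    [-0.03,0,0],
    [0,0,0],
  ],
  delta_rot=[
    [0,0,0],
    [0,0,0],
    [0,0,0],
    [0,0,0],
    [0,0,0],
  ],
)

```text
t: 12.6
position: [0.4677, -0.059, 0.0992]
orientation: [0.709, 0.001, -0.705, -0.0]
contact_force: [-0.1, 0.4, -2.1]
gripper_width: 0.709
```

```bash
python3 - <<'E'
from h import *
f=grab_frame("wrist")[:,:,::-1].copy(); cv2.imwrite("pics/w11.png",f)
p=camera_params("wrist");s=state(); print(s["t"],s["position"],s["orientation"],s["contact_force"])
f2=grab_frame("scene")[:,:,::-1]; cv2.imwrite("pics/s11.png",cv2.resize(f2[100:260,160:360],None,fx=3.5,fy=3.5))
E
```

```text
12.65 [ 0.4665 -0.0591  0.0974] [ 0.7085  0.0004 -0.7057 -0.0005] [ 0.6694 -0.2245 -2.6112]
```

View pics/w11.png

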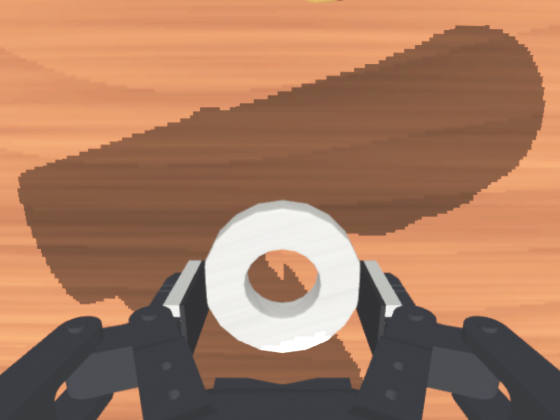

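View pics/s11.png

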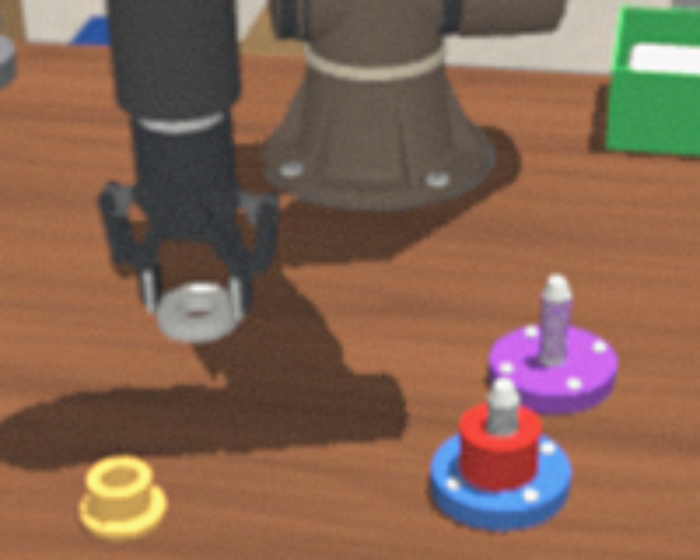

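The washer is held level. I'll compute its in-hand offset while the clock stands still.

```bash
python3 - <<'E'
from h import *
p=camera_params("wrist");s=state();f=cv2.imread("pics/w11.png"); print(s["position"])
h=cv2.cvtColor(f,cv2.COLOR_BGR2HSV);H,S,V=cv2.split(h)
m=(S<70)&(V>110); m[:,:204]=0;m[:,361:]=0
for c,st,l in blobs(m,3000):
    z=s["position"][2]-.0072; print(c,st,fitrim(p,l,z),hullfit(p,l,z))
    q=max(cv2.findContours(l.astype(np.uint8),cv2.RETR_EXTERNAL,cv2.CHAIN_APPROX_NONE)[0],key=len).reshape(-1,2); q=q[q[:,1]>285]; print("low arc",circ(plane(p,q,z)))
E
```

```text
[ 0.4655 -0.0593  0.0961]
[281.9 276.7] [  204   200   157   153 16063] [(array([281.7, 276.5]), array([ 0.4672, -0.0598]), np.float64(0.0318), np.float64(0.0018)), (array([282.4, 275.4]), array([ 0.4696, -0.0599]), np.float64(0.0124), np.float64(0.0016))] (array([ 0.4671, -0.0599]), np.float64(0.032094233844176576), 48)
low arc (array([ 0.4651, -0.0598]), np.float64(0.03053636746087313))
```

The washer is centred within about 1 mm of the TCP. I'll carry it to TCP (0.545,0.190), raising to about 0.15.

move_arm(
  gripper=[-1,-1,-1,-1,-1],
  linear=[
    [-0.03,-0.03,-0.01],
    [-0.025,-0.045,-0.015],
    [0,-0.045,-0.015],
    [0,-0.045,-0.015],
    [0,-0.045,-0.015],
  ],
  delta_rot=[
    [0,0,0],
    [0,0,0],
    [0,0,0],
    [0,0,0],
    [0,0,0],
  ],
)

```text
t: 13.2
position: [0.5339, 0.1489, 0.1475]
orientation: [-0.706, 0.0, 0.708, -0.0]
contact_force: [0.3, -0.9, -3.0]
gripper_width: 0.712
```

move_arm(
  gripper=[-1,-1,-1,-1],
  linear=[
    [0,-0.03,-0.008],
    [0,-0.009,-0.002],
    [0,0,0],
    [0,0,0],
  ],
  delta_rot=[
    [0,0,0],
    [0,0,0],
    [0,0,0],
    [0,0,0],
  ],
)

```text
t: 13.6
position: [0.5435, 0.1856, 0.1476]
orientation: [-0.706, 0.001, 0.708, -0.0]
contact_force: [-0.7, -0.2, -2.7]
gripper_width: 0.708
```

```bash
python3 - <<'E'
from h import *
f=grab_frame("wrist")[:,:,::-1].copy(); cv2.imwrite("pics/w12.png",f)
p=camera_params("wrist");s=state(); print(s["t"],s["position"],s["orientation"],s["contact_force"])
h=cv2.cvtColor(f,cv2.COLOR_BGR2HSV);H,S,V=cv2.split(h)
m=(H>85)&(H<118)&(S>80); m[:100]=0;m[300:]=0;m[:,:190]=0;m[:,370:]=0
c=max(cv2.findContours(m.astype(np.uint8),cv2.RETR_EXTERNAL,cv2.CHAIN_APPROX_NONE)[0],key=len).reshape(-1,2); print(c.min(0),c.max(0))
a=c[c[:,1]<c[:,1].min()+55]; P=plane(p,a,.02)[:,:2]
for _ in range(3):
    C,r=circ(P); d=np.abs(np.hypot(*(P-C).T)-r); P=P[d<.0015]
print("base arc",C,r,"front edge->x",P[:,0].max()-.052)
m=(S<70)&(V>90); m[:,:200]=0;m[:,365:]=0
for c,st,l in blobs(m,3000): print("washer",c,st,hullfit(p,l,s["position"][2]-.0072))
f2=grab_frame("scene")[:,:,::-1]; cv2.imwrite("pics/s12.png",cv2.resize(f2[130:270,220:400],None,fx=4,fy=4))
E
```

```text
13.65 [0.5436 0.1853 0.148 ] [-0.7064  0.0007  0.7078 -0.0001] [ 0.3336  0.0047 -1.9647]
[202 125] [347 236]
base arc [0.5498 0.1897] 0.04812105924139168 front edge->x 0.5457078248649049
washer [281.9 275.7] [  204   190   157   174 16478] (array([0.5479, 0.1851]), np.float64(0.033358778062244625), 22)
```

View pics/w12.png

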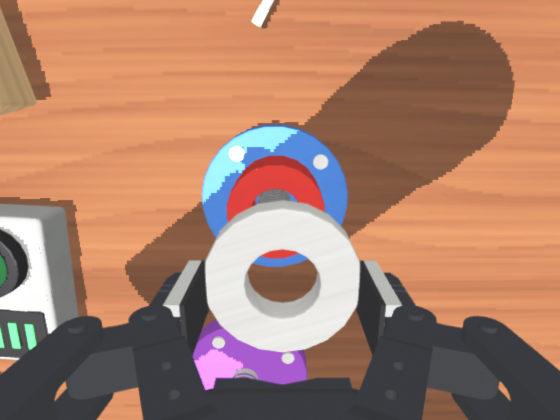

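View pics/s12.png

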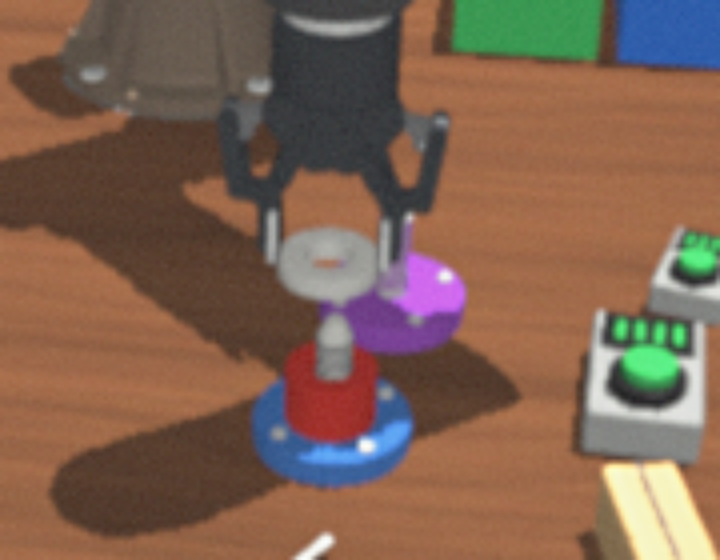

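In y the washer is at 0.185 and the base at 0.1897, so it needs +4.5 mm. In x it needs +1.5 mm. I'll correct and lower; the expected resting TCP z is about 0.081.

move_arm(
  gripper=[-1,-1,-1,-1,-1],
  linear=[
    [0.005,-0.0045,-0.0015],
    [0.015,0,0],
    [0.01,0,0],
    [0.008,0,0],
    [0,0,0],
  ],
  delta_rot=[
    [0,0,0],
    [0,0,0],
    [0,0,0],
    [0,0,0],
    [0,0,0],
  ],
)

```text
t: 14.2
position: [0.5453, 0.1903, 0.1097]
orientation: [-0.706, 0.001, 0.708, -0.0]
contact_force: [0.8, 0.4, -2.5]
gripper_width: 0.713
```

```bash
python3 - <<'E'
from h import *
s=state(); print(s["t"],s["position"],s["contact_force"],s["wrist_torque"])
f=grab_frame("wrist")[:,:,::-1].copy(); cv2.imwrite("pics/w13.png",f)
f2=grab_frame("scene")[:,:,::-1]; cv2.imwrite("pics/s13.png",cv2.resize(f2[160:260,240:370],None,fx=6,fy=6))
E
```

```text
14.2 [0.5453 0.1903 0.1097] [ 0.8263  0.3567 -2.4723] [-0.0206  0.0565  0.0093]
```

View pics/w13.png

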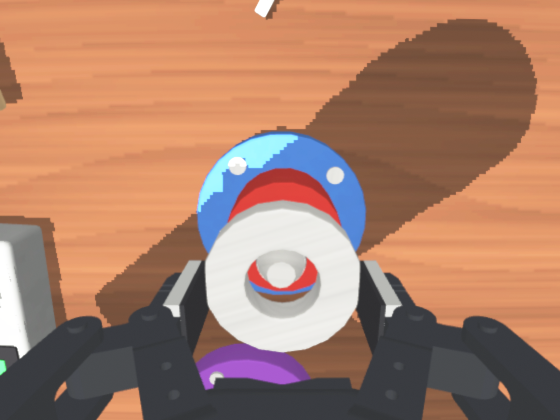

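View pics/s13.png

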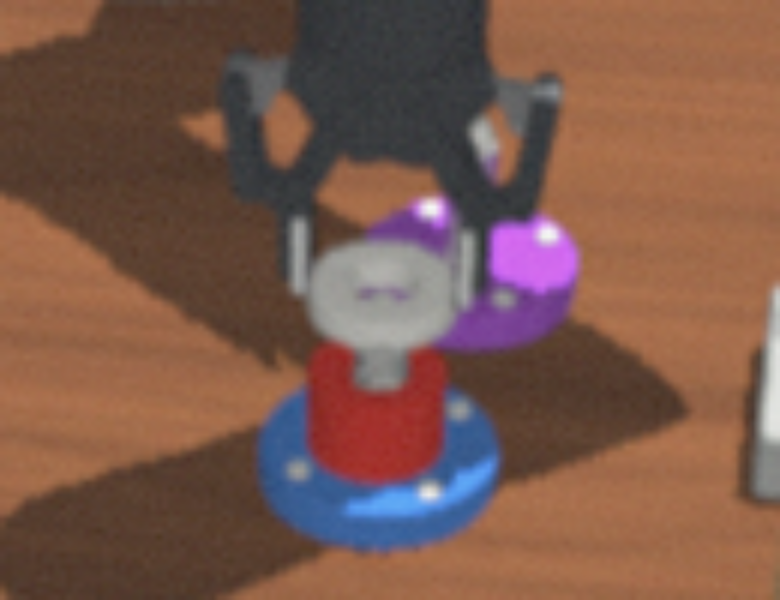

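The stud tip shows centred through the washer bore at (281,275). I'll lower on to the seat.

move_arm(
  gripper=[-1,-1,-1,-1,-1],
  linear=[
    [0.01,0,0],
    [0.007,0,0],
    [0.005,0,0],
    [0.002,0,0],
    [0,0,0],
  ],
  delta_rot=[
    [0,0,0],
    [0,0,0],
    [0,0,0],
    [0,0,0],
    [0,0,0],
  ],
)

```text
t: 14.8
position: [0.5458, 0.1909, 0.0866]
orientation: [-0.707, 0.0, 0.707, -0.0]
contact_force: [-0.1, 0.9, -1.7]
gripper_width: 0.713
```

move_arm(
  gripper=[-1,-1],
  linear=[
    [0.002,0,0],
    [0,0,0],
  ],
  delta_rot=[
    [0,0,0],
    [0,0,0],
  ],
)

```text
t: 15.0
position: [0.546, 0.191, 0.085]
orientation: [0.707, -0.0, -0.707, -0.0]
contact_force: [-0.8, 0.5, -2.5]
gripper_width: 0.711
```

move_arm(
  gripper=[-1,-1],
  linear=[
    [0.0015,0,0],
    [0,0,0],
  ],
  delta_rot=[
    [0,0,0],
    [0,0,0],
  ],
)

```text
t: 15.2
position: [0.5459, 0.191, 0.0835]
orientation: [-0.707, 0.0, 0.707, 0.0]
contact_force: [-0.0, -0.3, -1.7]
gripper_width: 0.711
```

move_arm(
  gripper=[-1,-1],
  linear=[
    [0.0015,0,0],
    [0,0,0],
  ],
  delta_rot=[
    [0,0,0],
    [0,0,0],
  ],
)

```text
t: 15.4
position: [0.5459, 0.1909, 0.0819]
orientation: [-0.707, 0.0, 0.707, 0.0]
contact_force: [-0.6, -0.5, -2.5]
gripper_width: 0.713
```

move_arm(
  gripper=[-1,-1],
  linear=[
    [0.0015,0,0],
    [0,0,0],
  ],
  delta_rot=[
    [0,0,0],
    [0,0,0],
  ],
)

```text
t: 15.6
position: [0.5461, 0.191, 0.0813]
orientation: [0.707, 0.0, -0.707, 0.0]
contact_force: [-3.6, 0.0, 4.5]
gripper_width: 0.708
```

Contact is +7 N at z 0.0813, as predicted. I'll release and rise.

move_arm(
  gripper=[1,1,1,1,1],
  linear=[
    [0,0,0],
    [0,0,0],
    [0,0,0],
    [0,0,0],
    [0,0,0],
  ],
  delta_rot=[
    [0,0,0],
    [0,0,0],
    [0,0,0],
    [0,0,0],
    [0,0,0],
  ],
)

```text
t: 16.1
position: [0.5461, 0.191, 0.0805]
orientation: [0.707, -0.0, -0.707, -0.0]
contact_force: [0.8, -0.1, 0.6]
gripper_width: 1.005
```

move_arm(
  gripper=[1,1,1,1,1],
  linear=[
    [-0.02,0,0],
    [-0.04,0,0],
    [-0.04,0,0],
    [-0.02,0,0],
    [0,0,0],
  ],
  delta_rot=[
    [0,0,0],
    [0,0,0],
    [0,0,0],
    [0,0,0],
    [0,0,0],
  ],
)

```text
t: 16.6
position: [0.5476, 0.1919, 0.2044]
orientation: [0.709, 0.001, -0.705, -0.001]
contact_force: [0.4, -0.2, 0.6]
gripper_width: 1.003
```

```bash
python3 - <<'E'
from h import *
f=grab_frame("wrist")[:,:,::-1].copy(); cv2.imwrite("pics/w14.png",f)
p=camera_params("wrist");s=state(); print(s["t"],s["position"],s["contact_force"])
f2=grab_frame("scene")[:,:,::-1]; cv2.imwrite("pics/s14.png",cv2.resize(f2[160:260,240:370],None,fx=6,fy=6))
h=cv2.cvtColor(f,cv2.COLOR_BGR2HSV);H,S,V=cv2.split(h)
m=(H>85)&(H<118)&(S>80); m[:100]=0;m[280:]=0;m[:,:190]=0;m[:,370:]=0
print("base",hullfit(p,m,.02))
m=(S<70)&(V>90); m[:,:220]=0;m[:,350:]=0;m[:150]=0;m[280:]=0
for c,st,l in blobs(m,1000): print("washer",c,st,hullfit(p,l,.074))
E
```

```text
16.65 [0.5466 0.1915 0.2022] [-0.4638  0.18   -0.5659]
base (array([0.545 , 0.1896]), np.float64(0.0510342445018508), 44)
washer [283.8 203.3] [ 240  160   89   87 5912] (array([0.5458, 0.1901]), np.float64(0.031772512241464566), 33)
```

View pics/w14.png

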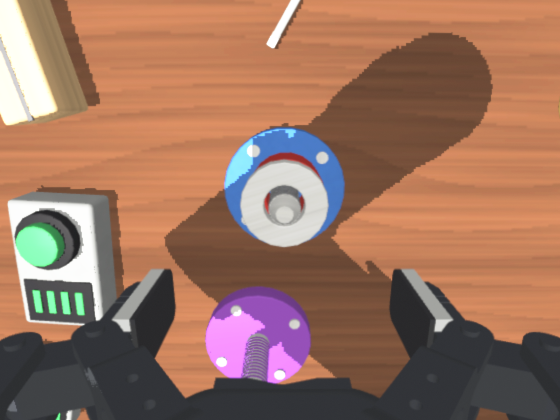

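View pics/s14.png

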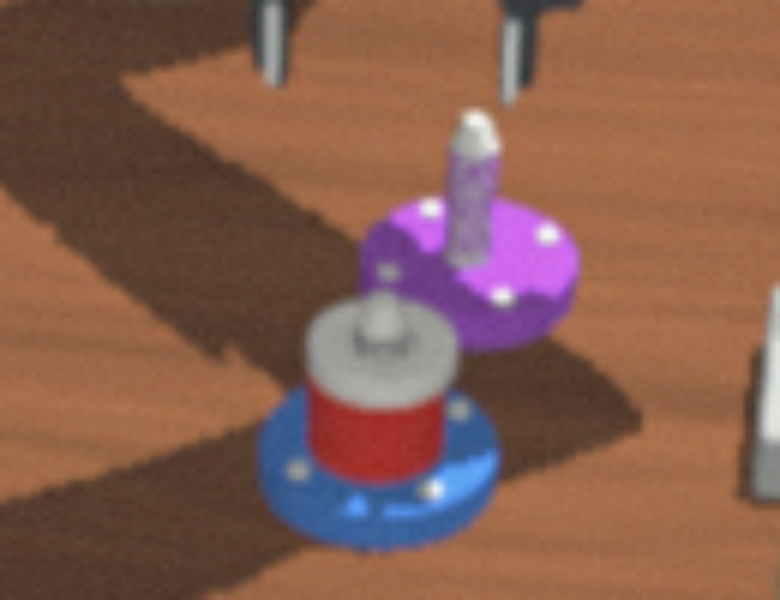

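The washer is seated at (0.5458,0.1901), against an axis of (0.545,0.1896). Now the bushing at about (0.619,-0.079).

move_arm(
  gripper=[1,1,1,1,1],
  linear=[
    [0,0.045,-0.012],
    [0,0.05,-0.014],
    [0.01,0.05,-0.014],
    [0.01,0.05,-0.014],
    [0.01,0.045,-0.012],
  ],
  delta_rot=[
    [0,0,0],
    [0,0,0],
    [0,0,0],
    [0,0,0],
    [0,0,0],
  ],
)

```text
t: 17.2
position: [0.6095, -0.0437, 0.1698]
orientation: [-0.706, 0.0, 0.708, -0.0]
contact_force: [0.4, 0.5, -1.1]
gripper_width: 0.998
```

move_arm(
  gripper=[1,1,1],
  linear=[
    [0.01,0.03,-0.007],
    [0,0,0],
    [0,0,0],
  ],
  delta_rot=[
    [0,0,0],
    [0,0,0],
    [0,0,0],
  ],
)

```text
t: 17.5
position: [0.616, -0.0728, 0.1595]
orientation: [-0.706, 0.001, 0.708, 0.001]
contact_force: [0.2, 0.3, -1.2]
gripper_width: 1.002
```

```bash
python3 - <<'E'
from h import *
f=grab_frame("wrist")[:,:,::-1].copy(); cv2.imwrite("pics/w15.png",f)
p=camera_params("wrist");s=state(); print(s["t"],s["position"],s["orientation"])
h=cv2.cvtColor(f,cv2.COLOR_BGR2HSV);H,S,V=cv2.split(h)
m=(H>20)&(H<36)&(S>110)&(V>90); m[300:]=0
for c,st,l in blobs(m,1000): print(c,st,"flange z.01",hullfit(p,l,.01), fitrim(p,l,.036))
E
```

```text
17.55 [ 0.6163 -0.0719  0.1603] [-0.7063  0.0004  0.7079  0.0002]
```

View pics/w15.png

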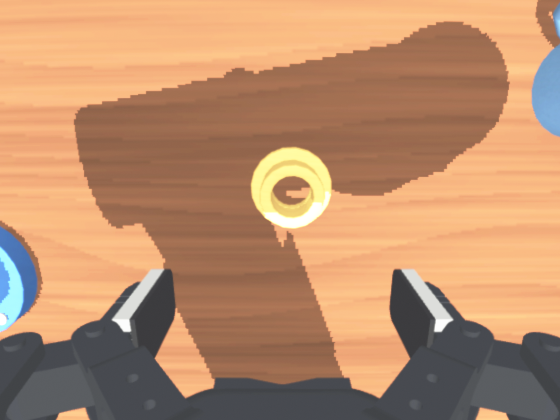

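```bash
python3 - <<'E'
from h import *
f=cv2.imread("pics/w15.png"); p=camera_params("wrist")
h=cv2.cvtColor(f,cv2.COLOR_BGR2HSV); print(h[155:228:8,291].tolist(), h[120,291],h[188,200])
H,S,V=cv2.split(h)
m=(H>=18)&(H<40)&(S>40)&(V>130); m[300:]=0;m[:130]=0
for c,st,l in blobs(m,500): print(c,st,"flange z.01",hullfit(p,l,.01),hullfit(p,l,0.), fitrim(p,l,.036))
E
```

```text
[[29, 93, 255], [22, 130, 240], [28, 97, 255], [11, 126, 162], [10, 125, 153], [13, 125, 244], [11, 125, 163], [22, 129, 239], [30, 3, 255], [30, 30, 255]] [ 11 125 159] [ 11 126 158]
[289.5 181.5] [ 251  147   81   82 3640] flange z.01 (array([ 0.6215, -0.0793]), np.float64(0.031195518539658223), 40) (array([ 0.6191, -0.0795]), np.float64(0.032337869687903024), 40) [(array([290.9, 187.2]), array([ 0.6277, -0.0786]), np.float64(0.0279), np.float64(0.0012)), (array([300.6, 212.7]), array([ 0.6202, -0.0812]), np.float64(0.0197), np.float64(0.0077)), (array([291.3, 189.8]), array([ 0.6266, -0.0787]), np.float64(0.0116), np.float64(0.0019))]
```

The flange centre is (0.621,-0.079), r 0.031. I'll grip the sleeve above the flange, at TCP z of about 0.034.

move_arm(
  gripper=[1,1,1,1,1],
  linear=[
    [0.03,0.007,-0.0045],
    [0.04,0,0],
    [0.03,0,0],
    [0.01,0,0],
    [0,0,0],
  ],
  delta_rot=[
    [0,0,0],
    [0,0,0],
    [0,0,0],
    [0,0,0],
    [0,0,0],
  ],
)

```text
t: 18.05
position: [0.6206, -0.0779, 0.0505]
orientation: [-0.706, -0.0, 0.708, -0.001]
contact_force: [0.2, 0.5, 1.2]
gripper_width: 1.0
```

move_arm(
  gripper=[1,1],
  linear=[
    [0,0,0],
    [0,0,0],
  ],
  delta_rot=[
    [0,0,0],
    [0,0,0],
  ],
)

```text
t: 18.25
position: [0.6227, -0.0782, 0.0536]
orientation: [0.708, 0.0, -0.706, 0.0]
contact_force: [0.1, -0.4, 0.1]
gripper_width: 0.998
```

```bash
python3 - <<'E'
from h import *
f=grab_frame("wrist")[:,:,::-1].copy(); cv2.imwrite("pics/w16.png",f)
p=camera_params("wrist");s=state(); print(s["t"],s["position"],s["orientation"])
h=cv2.cvtColor(f,cv2.COLOR_BGR2HSV);H,S,V=cv2.split(h)
m=(H>=18)&(H<40)&(S>40)&(V>130); m[390:]=0;m[:130]=0;m[:,:180]=0;m[:,400:]=0
for c,st,l in blobs(m,500): print(c,st,"flange z.01",hullfit(p,l,.01))
E
```

```text
18.3 [ 0.6225 -0.0784  0.0535] [ 0.7082  0.0003 -0.706   0.    ]
[285.  250.3] [  223   188   124   136 11211] flange z.01 (array([ 0.6183, -0.0807]), np.float64(0.034003322173138624), 32)
```

View pics/w16.png

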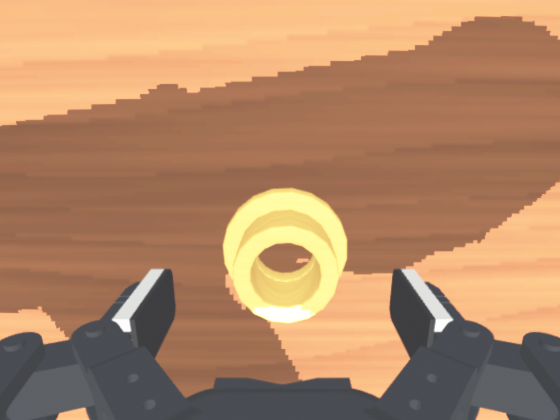

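```bash
python3 - <<'E'
from h import *
f=cv2.imread("pics/w16.png"); p=camera_params("wrist");s=state(); print(s["position"])
h=cv2.cvtColor(f,cv2.COLOR_BGR2HSV);H,S,V=cv2.split(h)
b=f[:,:,0].astype(int);r=f[:,:,2].astype(int)
m=((H>=18)&(H<40)&(S>40)&(V>130)); m[390:]=0;m[:130]=0;m[:,:180]=0;m[:,400:]=0
c=max(cv2.findContours(m.astype(np.uint8),cv2.RETR_EXTERNAL,cv2.CHAIN_APPROX_NONE)[0],key=len).reshape(-1,2)
a=c[(c[:,1]<240)]; print("flange upper arc",circ(plane(p,a,.01)),circ(plane(p,a,.0)))
a=c[(c[:,1]>280)&(c[:,1]<306)]; print("sleeve",circ(plane(p,a,.036)))
a=np.r_[c[(c[:,1]>285)&(c[:,1]<306)],[[288,322]]]; print("sleeve",circ(plane(p,a,.036)))
print("y at row 322",plane(p,[[288,322]],.036))
E
```

```text
[ 0.6225 -0.0784  0.0535]
flange upper arc (array([ 0.6239, -0.0802]), np.float64(0.029471202060456163)) (array([ 0.6198, -0.0803]), np.float64(0.031239839952117324))
sleeve (array([ 0.6214, -0.0802]), np.float64(0.022126694120134523))
sleeve (array([ 0.6213, -0.0802]), np.float64(0.022077002415187334))
y at row 322 [[ 0.5993 -0.0815  0.036 ]]
```

The sleeve centre is (0.6214,-0.0802), nearly under the TCP. I'll drop the last 19 mm and close.

move_arm(
  gripper=[1,1,1,1],
  linear=[
    [0.009,0.002,0.001],
    [0.007,0,0],
    [0.003,0,0],
    [0,0,0],
  ],
  delta_rot=[
    [0,0,0],
    [0,0,0],
    [0,0,0],
    [0,0,0],
  ],
)

```text
t: 18.7
position: [0.6198, -0.0809, 0.0318]
orientation: [-0.707, 0.0, 0.708, 0.0]
contact_force: [0.4, 0.2, -0.3]
gripper_width: 1.003
```

move_arm(
  gripper=[-1,-1,-1,-1,-1],
  linear=[
    [0,0,0],
    [0,0,0],
    [0,0,0],
    [0,0,0],
    [0,0,0],
  ],
  delta_rot=[
    [0,0,0],
    [0,0,0],
    [0,0,0],
    [0,0,0],
    [0,0,0],
  ],
  newtons=50,
)

```text
t: 19.2
position: [0.6207, -0.0806, 0.0333]
orientation: [0.707, 0.0, -0.707, 0.0]
contact_force: [-2.4, 1.0, 5.9]
gripper_width: 0.522
```

move_arm(
  gripper=[-1,-1,-1],
  linear=[
    [0,0,0],
    [0,0,0],
    [0,0,0],
  ],
  delta_rot=[
    [0,0,0],
    [0,0,0],
    [0,0,0],
  ],
)

```text
t: 19.5
position: [0.6207, -0.0806, 0.0333]
orientation: [0.707, 0.0, -0.707, 0.0]
contact_force: [-1.8, 1.3, 5.4]
gripper_width: 0.527
```

move_arm(
  gripper=[-1,-1,-1,-1,-1],
  linear=[
    [-0.01,0,0],
    [-0.03,0,0],
    [-0.05,0,0],
    [-0.04,0,0],
    [0,0,0],
  ],
  delta_rot=[
    [0,0,0],
    [0,0,0],
    [0,0,0],
    [0,0,0],
    [0,0,0],
  ],
)

```text
t: 20.0
position: [0.6236, -0.0807, 0.1694]
orientation: [0.711, 0.0, -0.703, 0.0]
contact_force: [0.7, -0.1, -4.4]
gripper_width: 0.524
```

move_arm(
  gripper=[-1],
  linear=[
    [0,0,0],
  ],
  delta_rot=[
    [0,0,0],
  ],
)

```text
t: 20.1
position: [0.6202, -0.0806, 0.1634]
orientation: [0.708, 0.0, -0.707, -0.001]
contact_force: [-0.6, 0.6, -5.4]
gripper_width: 0.52
```

```bash
python3 - <<'E'
from h import *
f=grab_frame("wrist")[:,:,::-1].copy(); cv2.imwrite("pics/w17.png",f)
p=camera_params("wrist");s=state(); print(s["t"],s["position"],s["orientation"],s["contact_force"])
z=s["position"][2]
h=cv2.cvtColor(f,cv2.COLOR_BGR2HSV);H,S,V=cv2.split(h)
m=((H>=18)&(H<40)&(S>40)&(V>130)); m[390:]=0;m[:130]=0;m[:,:180]=0;m[:,400:]=0
c=max(cv2.findContours(m.astype(np.uint8),cv2.RETR_EXTERNAL,cv2.CHAIN_APPROX_NONE)[0],key=len).reshape(-1,2); print(c.min(0),c.max(0))
a=c[(c[:,1]<240)]; print("flange under upper arc",circ(plane(p,a,z-.0333)))
a=c[(c[:,1]>295)]; print("sleeve top low arc",circ(plane(p,a,z+.0027)))
f2=grab_frame("scene")[:,:,::-1]; cv2.imwrite("pics/s17.png",cv2.resize(f2[100:280,120:360],None,fx=3,fy=3))
E
```

```text
20.15 [ 0.6193 -0.0806  0.1618] [-0.7066  0.      0.7076  0.0005] [-0.9936 -0.2639 -4.5346]
[213 194] [351 347]
flange under upper arc (array([ 0.6187, -0.0811]), np.float64(0.031100632921987004))
sleeve top low arc (array([ 0.621 , -0.0812]), np.float64(0.02178145064509286))
```

View pics/w17.png

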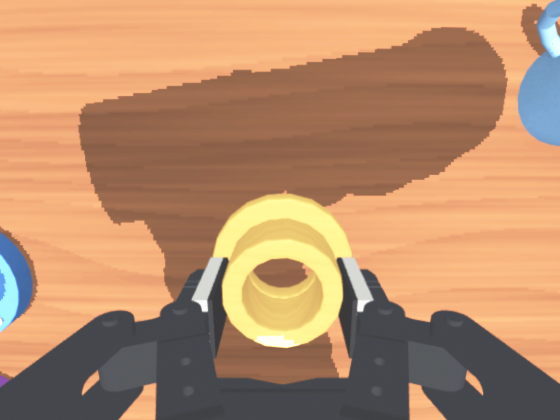

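View pics/s17.png

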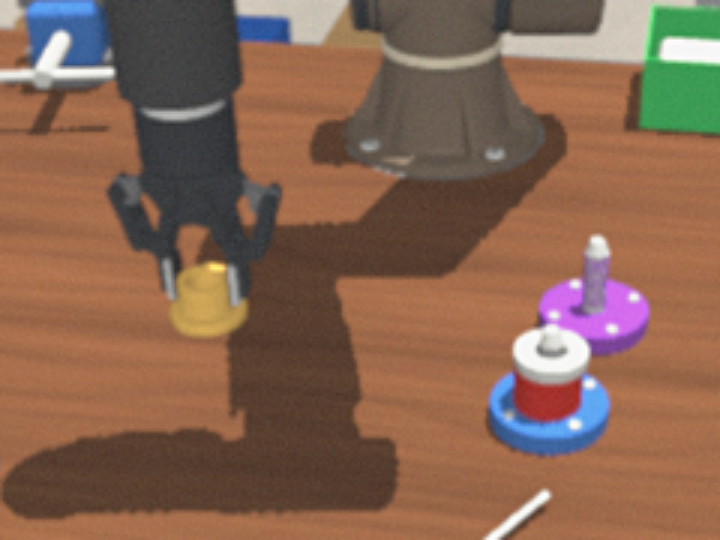

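The bushing is held level, centred on the TCP. I'll carry it to TCP (0.5455,0.190).

move_arm(
  gripper=[-1,-1,-1,-1,-1],
  linear=[
    [0,-0.03,0.008],
    [0,-0.045,0.012],
    [0,-0.048,0.013],
    [0,-0.048,0.013],
    [0,-0.045,0.012],
  ],
  delta_rot=[
    [0,0,0],
    [0,0,0],
    [0,0,0],
    [0,0,0],
    [0,0,0],
  ],
)

```text
t: 20.7
position: [0.5606, 0.1366, 0.1606]
orientation: [-0.706, 0.001, 0.708, -0.0]
contact_force: [1.4, 0.2, -4.7]
gripper_width: 0.521
```

move_arm(
  gripper=[-1,-1,-1,-1],
  linear=[
    [0,-0.035,0.01],
    [0,-0.019,0.006],
    [0,0,0],
    [0,0,0],
  ],
  delta_rot=[
    [0,0,0],
    [0,0,0],
    [0,0,0],
    [0,0,0],
  ],
)

```text
t: 21.1
position: [0.5455, 0.1891, 0.161]
orientation: [-0.706, 0.0, 0.708, -0.001]
contact_force: [0.6, -0.3, -3.6]
gripper_width: 0.521
```

```bash
python3 - <<'E'
from h import *
f=grab_frame("wrist")[:,:,::-1].copy(); cv2.imwrite("pics/w18.png",f)
p=camera_params("wrist");s=state(); print(s["t"],s["position"],s["orientation"],s["contact_force"])
f2=grab_frame("scene")[:,:,::-1]; cv2.imwrite("pics/s18.png",cv2.resize(f2[130:270,220:400],None,fx=4,fy=4))
z=s["position"][2]
h=cv2.cvtColor(f,cv2.COLOR_BGR2HSV);H,S,V=cv2.split(h)
m=((H>=18)&(H<40)&(S>40)&(V>110)); m[390:]=0;m[:170]=0;m[:,:180]=0;m[:,400:]=0
c=max(cv2.findContours(m.astype(np.uint8),cv2.RETR_EXTERNAL,cv2.CHAIN_APPROX_NONE)[0],key=len).reshape(-1,2); print(c.min(0),c.max(0))
a=c[(c[:,1]<240)]; print("flange under upper arc",circ(plane(p,a,z-.0333)))
m=(H>85)&(H<118)&(S>80); m[:100]=0;m[300:]=0;m[:,:190]=0;m[:,370:]=0
c=max(cv2.findContours(m.astype(np.uint8),cv2.RETR_EXTERNAL,cv2.CHAIN_APPROX_NONE)[0],key=len).reshape(-1,2)
P=plane(p,c,.02)[:,:2]; print("base y",(P[:,1].min()+P[:,1].max())/2,"width",np.ptp(P[:,1]),"x front-.052",P[:,0].max()-.052)
E
```

```text
21.15 [0.5458 0.1886 0.1613] [-0.7063  0.0006  0.7079 -0.0006] [ 0.8875 -0.2208 -5.0829]
[213 194] [351 347]
flange under upper arc (array([0.5457, 0.1881]), np.float64(0.03073287738965361))
base y 0.18994315359152564 width 0.10255922730977352 x front-.052 0.5462743458150436
```

View pics/w18.png

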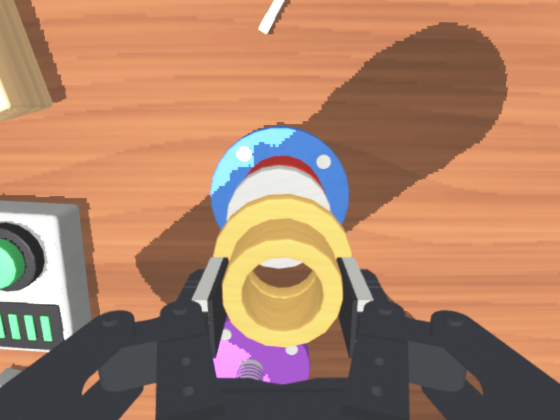

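View pics/s18.png

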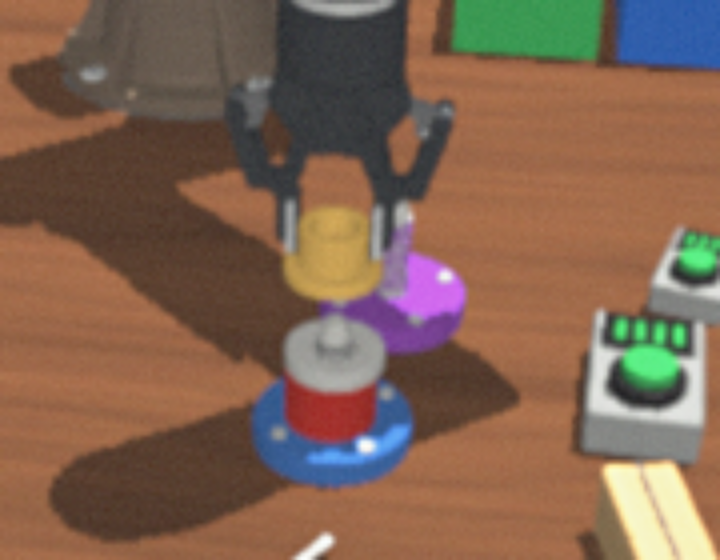

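The bushing is at (0.5457,0.1881) and the base at (0.546,0.190). A +1.5 mm y nudge, then lower; the expected resting TCP z is about 0.1073.

move_arm(
  gripper=[-1,-1,-1,-1,-1],
  linear=[
    [0.008,-0.0015,0],
    [0.015,0,0],
    [0.01,0,0],
    [0.004,0,0],
    [0,0,0],
  ],
  delta_rot=[
    [0,0,0],
    [0,0,0],
    [0,0,0],
    [0,0,0],
    [0,0,0],
  ],
)

```text
t: 21.7
position: [0.5462, 0.1902, 0.1248]
orientation: [-0.707, 0.001, 0.708, -0.0]
contact_force: [0.4, 0.7, -4.7]
gripper_width: 0.524
```

```bash
python3 - <<'E'
from h import *
s=state(); print(s["t"],s["position"],s["contact_force"],s["wrist_torque"])
f=grab_frame("wrist")[:,:,::-1].copy(); cv2.imwrite("pics/w19.png",f)
E
```

```text
21.7 [0.5462 0.1902 0.1248] [ 0.379   0.6907 -4.6728] [-0.0218 -0.0411 -0.0225]
```

View pics/w19.png

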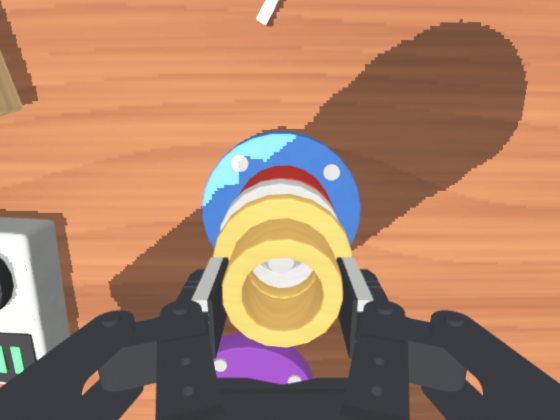

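The stud tip is visible inside the bore at (282,268) and centred, with no contact force. I'll keep lowering.

move_arm(
  gripper=[-1,-1,-1,-1],
  linear=[
    [0.006,0,0],
    [0.005,0,0],
    [0.002,0,0],
    [0,0,0],
  ],
  delta_rot=[
    [0,0,0],
    [0,0,0],
    [0,0,0],
    [0,0,0],
  ],
)

```text
t: 22.15
position: [0.5462, 0.1907, 0.1122]
orientation: [-0.707, 0.0, 0.707, -0.0]
contact_force: [-0.0, 0.5, -3.2]
gripper_width: 0.52
```

move_arm(
  gripper=[-1,-1],
  linear=[
    [0.002,0,0],
    [0,0,0],
  ],
  delta_rot=[
    [0,0,0],
    [0,0,0],
  ],
)

```text
t: 22.35
position: [0.5464, 0.1908, 0.1105]
orientation: [-0.707, 0.0, 0.707, 0.0]
contact_force: [0.2, 0.4, -4.1]
gripper_width: 0.521
```

move_arm(
  gripper=[-1,-1],
  linear=[
    [0.0015,0,0],
    [0,0,0],
  ],
  delta_rot=[
    [0,0,0],
    [0,0,0],
  ],
)

```text
t: 22.55
position: [0.5464, 0.1908, 0.109]
orientation: [-0.707, 0.0, 0.707, 0.0]
contact_force: [0.5, -0.4, -4.7]
gripper_width: 0.522
```

move_arm(
  gripper=[-1,-1],
  linear=[
    [0.001,0,0],
    [0,0,0],
  ],
  delta_rot=[
    [0,0,0],
    [0,0,0],
  ],
)

```text
t: 22.75
position: [0.5464, 0.1908, 0.108]
orientation: [-0.707, 0.0, 0.707, 0.0]
contact_force: [-1.1, -1.1, -4.3]
gripper_width: 0.52
```

move_arm(
  gripper=[-1,-1],
  linear=[
    [0.001,0,0],
    [0,0,0],
  ],
  delta_rot=[
    [0,0,0],
    [0,0,0],
  ],
)

```text
t: 22.95
position: [0.5466, 0.1908, 0.1073]
orientation: [0.707, 0.0, -0.707, -0.0]
contact_force: [0.6, -0.7, -2.3]
gripper_width: 0.523
```

move_arm(
  gripper=[-1,-1],
  linear=[
    [0.0005,0,0],
    [0,0,0],
  ],
  delta_rot=[
    [0,0,0],
    [0,0,0],
  ],
)

```text
t: 23.15
position: [0.5466, 0.1909, 0.1073]
orientation: [0.707, 0.0, -0.707, -0.0]
contact_force: [-2.6, -0.3, 4.5]
gripper_width: 0.523
```

It rests, with +9 N at 0.1073. I'll release and rise.

move_arm(
  gripper=[1,1,1,1,1],
  linear=[
    [0,0,0],
    [0,0,0],
    [0,0,0],
    [0,0,0],
    [0,0,0],
  ],
  delta_rot=[
    [0,0,0],
    [0,0,0],
    [0,0,0],
    [0,0,0],
    [0,0,0],
  ],
)

```text
t: 23.65
position: [0.5465, 0.1908, 0.1066]
orientation: [0.707, -0.0, -0.707, -0.0]
contact_force: [-0.1, 0.7, 0.9]
gripper_width: 0.999
```

move_arm(
  gripper=[1,1,1,1,1],
  linear=[
    [-0.02,0,0],
    [-0.04,0,0],
    [-0.03,0,0],
    [-0.01,0,0],
    [0,0,0],
  ],
  delta_rot=[
    [0,0,0],
    [0,0,0],
    [0,0,0],
    [0,0,0],
    [0,0,0],
  ],
)

```text
t: 24.15
position: [0.5471, 0.1913, 0.2083]
orientation: [0.708, 0.001, -0.706, -0.001]
contact_force: [-0.3, 0.3, -0.4]
gripper_width: 0.997
```

```bash
python3 - <<'E'
from h import *
f=grab_frame("wrist")[:,:,::-1].copy(); cv2.imwrite("pics/w20.png",f)
p=camera_params("wrist");s=state(); print(s["t"],s["position"],s["contact_force"])
f2=grab_frame("scene")[:,:,::-1]; cv2.imwrite("pics/s20.png",cv2.resize(f2[130:270,220:400],None,fx=4,fy=4))
E
```

```text
24.2 [0.5464 0.1909 0.2066] [-0.2292 -0.7057 -0.0643]
```

View pics/w20.png

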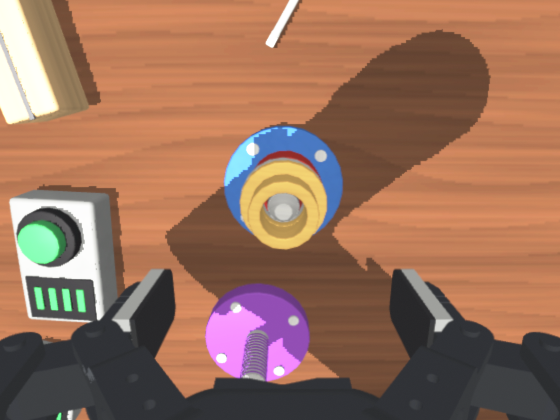

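View pics/s20.png

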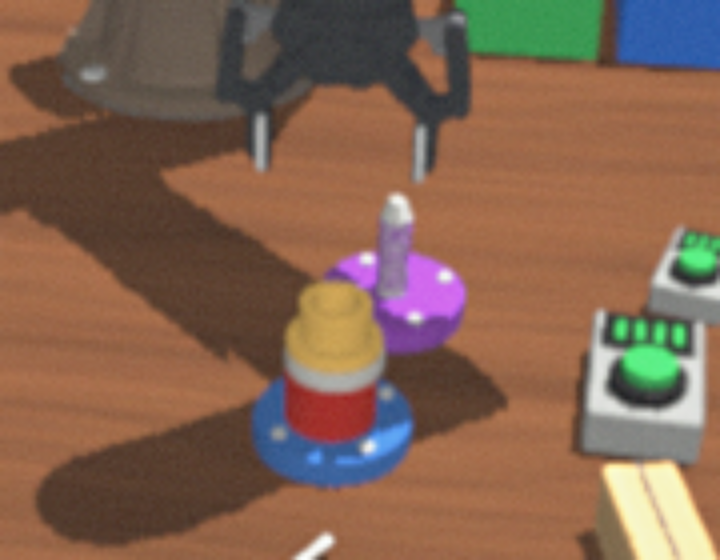

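All three are stacked, with the flange down at (284,185) and the stud tip visible in the bore. I'll check the stack numerically, measure the button, and then move above it with the gripper shut.

```bash
python3 - <<'E'
from h import *
f=cv2.imread("pics/w20.png"); p=camera_params("wrist")
h=cv2.cvtColor(f,cv2.COLOR_BGR2HSV);H,S,V=cv2.split(h)
m=(H>85)&(H<118)&(S>80); m[:100]=0;m[280:]=0;m[:,:190]=0;m[:,370:]=0
print("base",hullfit(p,m,.02))
m=(H>14)&(H<40)&(S>80)&(V>60); m[:140]=0;m[260:]=0;m[:,:235]=0;m[:,332:]=0
m=cv2.morphologyEx(m.astype(np.uint8),cv2.MORPH_OPEN,np.ones((3,3)))
c=max(cv2.findContours(m,cv2.RETR_EXTERNAL,cv2.CHAIN_APPROX_NONE)[0],key=len).reshape(-1,2); print(c.min(0),c.max(0))
a=c[(c[:,1]<210)]; print("flange arc",circ(plane(p,a,.074)),circ(plane(p,a,.084))); a=c[c[:,1]>228]; print("sleeve",circ(plane(p,a,.110)))
m=(H>45)&(H<85)&(S>80); m[275:]=0;m[:200]=0;m[:,100:]=0
for c,st,l in blobs(m,100): print("green",c,st,hullfit(p,l,.057))
E
```

```text
base (array([0.5447, 0.1892]), np.float64(0.050898207332570354), 45)
[240 160] [326 249]
flange arc (array([0.5451, 0.1893]), np.float64(0.03061897466103515)) (array([0.5479, 0.1893]), np.float64(0.029415607838522546))
sleeve (array([0.5469, 0.1893]), np.float64(0.02232806100019744))
green [ 41.6 241.3] [  18  220   48   44 1625] (array([0.5083, 0.3834]), np.float64(0.019229772059168315), 26)
```

move_arm(
  gripper=[-1,-1,-1,-1,-1],
  linear=[
    [0,-0.045,0.009],
    [0,-0.045,0.009],
    [0,-0.045,0.009],
    [0,-0.04,0.009],
    [0,-0.02,0.005],
  ],
  delta_rot=[
    [0,0,0],
    [0,0,0],
    [0,0,0],
    [0,0,0],
    [0,0,0],
  ],
)

```text
t: 24.75
position: [0.5041, 0.3881, 0.2042]
orientation: [-0.706, 0.0, 0.708, -0.001]
contact_force: [0.2, 0.0, -0.7]
gripper_width: 0.143
```

move_arm(
  gripper=[-1,-1,-1],
  linear=[
    [0.03,0,0],
    [0,0,0],
    [0,0,0],
  ],
  delta_rot=[
    [0,0,0],
    [0,0,0],
    [0,0,0],
  ],
)

```text
t: 25.05
position: [0.5051, 0.3847, 0.1754]
orientation: [-0.706, 0.001, 0.708, -0.001]
contact_force: [-0.1, -0.5, 0.4]
gripper_width: -0.004
```

```bash
python3 - <<'E'
from h import *
f=grab_frame("wrist")[:,:,::-1].copy(); cv2.imwrite("pics/w21.png",f)
p=camera_params("wrist");s=state(); print(s["t"],s["position"],s["orientation"],s["gripper_width"])
h=cv2.cvtColor(f,cv2.COLOR_BGR2HSV);H,S,V=cv2.split(h)
m=(H>45)&(H<85)&(S>80)
for c,st,l in blobs(m,300): print("green",c,st,hullfit(p,l,.057))
E
```

```text
25.1 [0.5057 0.3851 0.1766] [-0.707   0.0006  0.7073 -0.0003] -0.0005128483111005923
green [271.6 202.5] [ 246  176   52   53 2189] (array([0.5083, 0.3915]), np.float64(0.01839871764364155), 28)
green [ 36.4 209.2] [   9  185   55   49 2050] (array([0.5038, 0.5563]), np.float64(0.01875052043966604), 28)
```

View pics/w21.png

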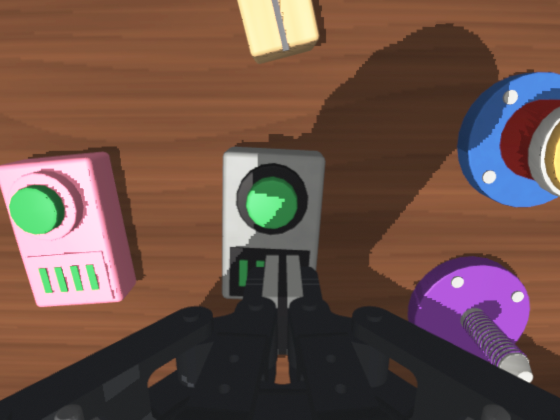

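The button is at (0.507,0.391) with r 18 mm, on the large grey readout. I'll centre on it and descend; the tips should touch at TCP z of about 0.076–0.08.

move_arm(
  gripper=[-1,-1,-1,-1,-1],
  linear=[
    [0.03,-0.006,-0.0015],
    [0.03,0,0],
    [0.015,0,0],
    [0.005,0,0],
    [0,0,0],
  ],
  delta_rot=[
    [0,0,0],
    [0,0,0],
    [0,0,0],
    [0,0,0],
    [0,0,0],
  ],
)

```text
t: 25.6
position: [0.5075, 0.3915, 0.0971]
orientation: [0.707, -0.0, -0.707, -0.0]
contact_force: [-0.2, -0.5, -0.3]
gripper_width: -0.0
```

move_arm(
  gripper=[-1,-1,-1,-1],
  linear=[
    [0.005,0,0],
    [0.005,0,0],
    [0,0,0],
    [0,0,0],
  ],
  delta_rot=[
    [0,0,0],
    [0,0,0],
    [0,0,0],
    [0,0,0],
  ],
)

```text
t: 26.0
position: [0.507, 0.3919, 0.0869]
orientation: [0.707, 0.0, -0.707, -0.0]
contact_force: [-0.6, 1.2, 0.4]
gripper_width: 0.001
```

```bash
python3 - <<'E'
from h import *
s=state(); print(s["t"],s["position"],s["contact_force"])
f=grab_frame("wrist")[:,:,::-1].copy(); cv2.imwrite("pics/w22.png",f)
f2=grab_frame("scene")[:,:,::-1]; cv2.imwrite("pics/s22.png",cv2.resize(f2[150:270,300:440],None,fx=5,fy=5))
E
```

```text
26.0 [0.507  0.3919 0.0869] [-0.6348  1.1771  0.4485]
```

View pics/w22.png

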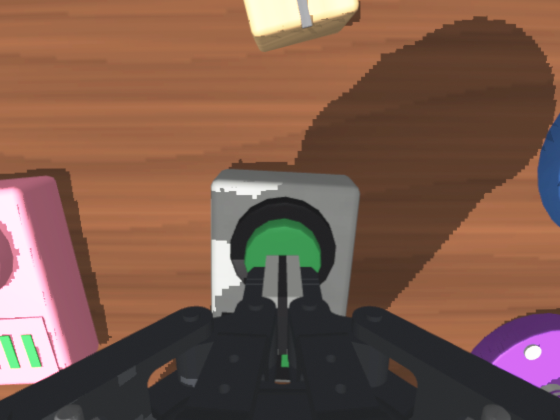

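View pics/s22.png

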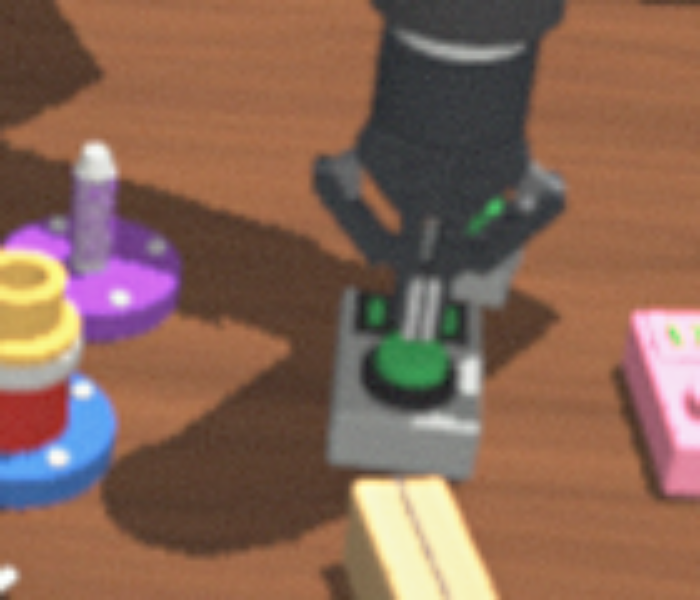

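The tips are over the button, at column 283 and rows 255–260, not touching yet. I'll step down with force readings.

move_arm(
  gripper=[-1,-1,-1],
  linear=[
    [0.004,0,0],
    [0.004,0,0],
    [0,0,0],
  ],
  delta_rot=[
    [0,0,0],
    [0,0,0],
    [0,0,0],
  ],
)

```text
t: 26.4
position: [0.5066, 0.3914, 0.0778]
orientation: [-0.707, 0.0, 0.707, -0.0]
contact_force: [-0.4, -0.4, 0.3]
gripper_width: -0.001
```

move_arm(
  gripper=[-1,-1,-1],
  linear=[
    [0.003,0,0],
    [0.002,0,0],
    [0,0,0],
  ],
  delta_rot=[
    [0,0,0],
    [0,0,0],
    [0,0,0],
  ],
)

```text
t: 26.7
position: [0.5071, 0.3919, 0.0736]
orientation: [0.707, 0.0, -0.707, -0.0]
contact_force: [-0.7, 0.3, 3.1]
gripper_width: -0.004
```

move_arm(
  gripper=[-1,-1,-1],
  linear=[
    [0.002,0,0],
    [0.002,0,0],
    [0,0,0],
  ],
  delta_rot=[
    [0,0,0],
    [0,0,0],
    [0,0,0],
  ],
)

```text
t: 27.0
position: [0.5071, 0.3919, 0.0701]
orientation: [0.707, 0.0, -0.707, -0.0]
contact_force: [-0.6, -0.6, 5.9]
gripper_width: -0.001
```

move_arm(
  gripper=[-1,-1,-1],
  linear=[
    [0.001,0,0],
    [0.0005,0,0],
    [0,0,0],
  ],
  delta_rot=[
    [0,0,0],
    [0,0,0],
    [0,0,0],
  ],
)

```text
t: 27.3
position: [0.5071, 0.3919, 0.0699]
orientation: [0.707, 0.0, -0.707, 0.0]
contact_force: [-5.5, -2.8, 15.8]
gripper_width: -0.001
```

It is bottomed out: z has stopped and the force is 15.8 N. I'll release and back off.

move_arm(
  gripper=[-1,-1,-1,-1,-1],
  linear=[
    [-0.01,0,0],
    [-0.03,0,0],
    [-0.04,0,0],
    [-0.03,0,0],
    [0,0,0],
  ],
  delta_rot=[
    [0,0,0],
    [0,0,0],
    [0,0,0],
    [0,0,0],
    [0,0,0],
  ],
)

```text
t: 27.8
position: [0.5087, 0.3936, 0.1833]
orientation: [0.709, 0.002, -0.705, -0.002]
contact_force: [-0.2, 0.4, 0.9]
gripper_width: 0.001
```

move_arm(
  gripper=[-1,-1,-1,-1,-1],
  linear=[
    [0,0,0],
    [0,0,0],
    [0,0,0],
    [0,0,0],
    [0,0,0],
  ],
  delta_rot=[
    [0,0,0],
    [0,0,0],
    [0,0,0],
    [0,0,0],
    [0,0,0],
  ],
)

```text
t: 28.3
position: [0.5068, 0.3916, 0.1774]
orientation: [-0.707, 0.0, 0.707, -0.0]
contact_force: [0.2, 0.2, 0.2]
gripper_width: 0.003
```

```bash
python3 - <<'E'
from h import *
s=state(); print(s["t"],s["position"],s["contact_force"])
p=camera_params("wrist"); f=grab_frame("wrist")[:,:,::-1].copy(); cv2.imwrite("pics/w23.png",f)
h=cv2.cvtColor(f,cv2.COLOR_BGR2HSV);H,S,V=cv2.split(h)
for c,st,l in blobs((H>45)&(H<85)&(S>80),300): print("green",c,hullfit(p,l,.057))
f2=grab_frame("scene")[:,:,::-1]; cv2.imwrite("pics/s23.png",cv2.resize(f2[150:290,240:440],None,fx=3.8,fy=3.8)); cv2.imwrite("pics/s23full.png",f2)
t=grab_frame("top")[:,:,::-1]; cv2.imwrite("pics/t23.png",t)
E
```

```text
28.3 [0.5068 0.3916 0.1774] [0.1885 0.1854 0.169 ]
green [281.8 204.3] (array([0.5078, 0.391 ]), np.float64(0.018314725813516), 28)
green [ 48.6 210.6] (array([0.5035, 0.5548]), np.float64(0.01860566644823634), 27)
```

View pics/s23.png

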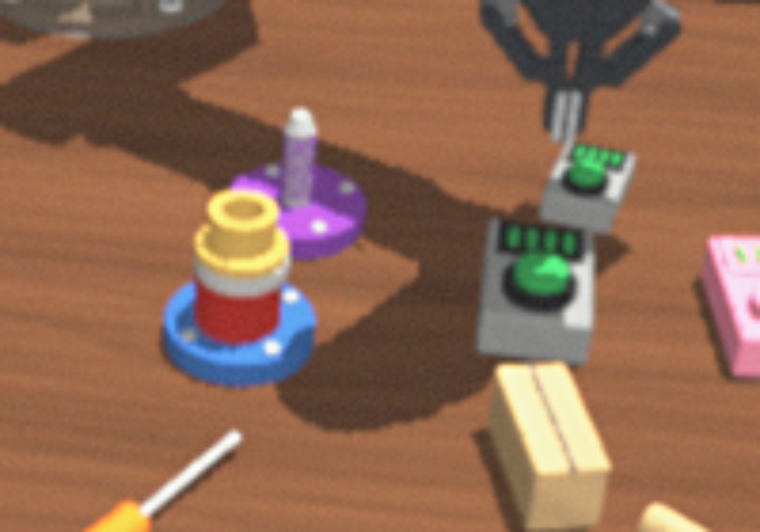

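View pics/t23.png

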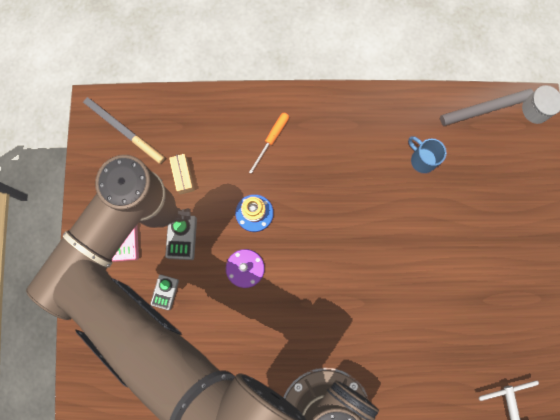

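The stack is upright at scene crop (240,270), and the button is up again with the same fitted radius, 18.3 mm. The mug (428,155), screwdriver (270,140) and block (181,172) are at their starting pixels in the top view. The arm is clear, so I'm handing in.

```bash
python3 -c "
from plant import robot,state
print(robot.sign_off()); print(state()['t'])"
```

```text
the job is handed in; nothing more can be done
None
the job is handed in; nothing more can be done
```

The job is handed in. The red spacer, steel washer and brass bushing (flange down) are stacked on the blue gauge's stud. I then pressed the green button on the large grey readout and released it, at about 27 s of the 72 s allowed. `sign_off` gave no verdict, so what follows is from my own checks.

**Seating:** each part was lowered until I felt contact and saw the expected height. The TCP rose 20, 60 and 74 mm from its pickup height on the bench, which matches the seats.

**Centring:** the last fits put the washer and bushing within about 2 mm of the axis. The spacer fits were looser: up to 3 mm off on the fit I trust more, and about 5 mm on a fit pulled off by its visible side wall. The 4 mm of bore play keeps it inside the 6 mm limit.

**Button:** it bottomed out, with the travel stopped and the force rising to 16 N. Afterwards its fitted size was the same as before the press. I did not read the button's travel directly.

**Surroundings:** the mug, screwdriver and wooden block were at the same pixels as at the start. The arm was clear of everything at the end, with contact force near zero.

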